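# Charge the silversmith's melting furnace

### The arm

A 6-joint arm with a two-finger parallel gripper is mounted at the origin on the work surface. World frame = base frame: x ahead of the robot, y to its left, z up, the work surface at z = 0. Lengths are in mm, angles in degrees, forces in N, time in s.
With the tool pointing down it reaches from about 350 to 850 mm from the base axis. Payload 8.1 kg.
Tool frame: the origin (TCP) lies at the very end of the fingers, on their centre line; the grasp point (between the pads) lies 19 mm behind it (r.grip_depth is the distance from the TCP to the grasp point, in mm); y points along the fingers, z is the direction in which the jaws open and shut, and the axes are right-handed (so a half turn about y gives the same grasp; the last joint's range is limited). The gripper opens to 85 mm and grips with 20 to 120 N. Pads are 22 mm wide; open, the fingers measure 114 mm over their backs; the gripper's body (76 mm by 85 mm) begins 54 mm behind the grasp point. The pads swing forward as they close: fully open they stand 13 mm farther back than shut.
Start: joints at [-75.023, 7.471, 85.268, -0, 87.261, -4.893], TCP at [203.954, -564.276, 202.992] pointing down, gripper open.
Joint ranges: [-169.43, 169.43], [-51.17, 129.36], [1.28, 143.12], [-76.62, 256.62], [0, 156.53], [-152.29, 152.29]. Speed limits (degrees/s): [136.94, 136.94, 159.86, 180, 180, 180].

### API

Orientations are given as [roll, pitch, yaw] about the fixed x, y, z axes, in that order (R = Rz(yaw) Ry(pitch) Rx(roll)).
In Python, from bench import readout, eyes, r gives the robot as it stands. The module is installed in compiled form; this text tells all that it offers.
- The arm moves only by the tool move_arm, never from a script. Its argument "motion" is text: rows parted by semicolons, each of 6 numbers parted by spaces: the shift along the world's x, y, z in cm, then the turn, a rotation vector about the world's x, y, z in degrees. A call has 1 to 10 rows; each row is the pose to reach, as a shift and turn from the pose commanded when the call began; what a row does not reach only later rows make up. A row lasts 1/12 s, in which the tool goes at most 41.7 mm and 7.16 degrees, less where a joint would pass 70% of its speed; a pose out of reach is approached as far as the arm can. A call with a gripper value outside its range is refused whole. "fingers" is the finger opening in cm, from 0 to 8.54, set as the call begins (left out, the last holds). The fingers move at their own pace and stop on an object; "squeeze" is the grip in N (left out, the last holds). Time passes only in rows, so rows that repeat a pose let the fingers close. It gives the time, the measured TCP pose, the force and the opening at its end, in the units of the state.
- readout.sense(): the state, without advancing time (a new reading comes with each control period).
- eyes.snapshot(name): name is "side" or "top" or "wrist"; returns a dict with "image" (384x512x3 uint8, blue, green, red), "fx", "fy", "cx", "cy" (pixels), "world_to_cam" (4x4, takes a point from world to camera coordinates). Camera axes: x right, y down, z forward; pixel columns grow to the right and rows downward; lengths in mm; the calibration is good to about 2 mm. The wrist camera is an equidistant fisheye: a pixel r from the principal point sees the ray r / f radians off the axis. A picture is of the moment at which its call begins. There is no depth.
- r.hand_in(): hands the job in, once; it reports no verdict.
The state is a dict: "time": time; "joint_pos": joint angles; "qd": joint speeds; "joint_efforts": joint torques, N m; "tool_pos": TCP position; "tcp_rot": TCP orientation; "ft_force": force on the tool from outside, world axes, zero at the start; "wrist_torque": the same for the moment, N m; "finger_gap": finger opening in mm.
Only numpy, scipy, OpenCV 4.12 (cv2) and the standard library are available. Lean on these libraries where they do the work, as an engineer would, in place of code of your own. Each camera call takes 0.05 s, during which the arm holds its last target. There are 200 camera calls.

### The job

Charge the little melting furnace: first take the graphite stirring rod out of the crucible and stand it in its weighted stand, then drop every silver stick from the scale end-down into the crucible, then swing the furnace's lid over the mouth until it is against its stop. Once the platform is empty also press the scale's cover down until its catch clicks and holds it shut, and leave the other things on the bench where they are.

Things in the scene. Friction and masses are not known exactly. Their poses are not given: they have to be found in the camera images.
- furnace: Tabletop electric melting furnace, fixed to the bench, cold: grey upright cylinder 150 mm in diameter and 175 mm high, with a round graphite crucible let into its flat top. Origin at the centre of its underside, z up. Its black control box (60 x 110 mm, 85 mm high) stands against its -x side.
- crucible_mouth (a point): Centre of the crucible's mouth, level with the furnace's top (175 mm above the bench). The bore is 46 mm in diameter and 90 mm deep, straight-walled with a flat floor.
- lid (a joint): Swing lid of the furnace, in rad, about an upright pin 64 mm from the mouth's centre on the furnace's -y side: 0 = against its stop, covering the mouth, when the lid's arm points along the furnace's +y; grows as the lid swings aside, counter-clockwise seen from above, up to 1.8 (arm about along the furnace's -x). It stays where it is left; about 1 N at the knob moves it.
- lid_pin (a point): The lid's pin axis, level with the furnace's top. The lid's arm is a flat bar 18 mm wide, its top 22 mm above the furnace's top, with a firebrick disc 62 mm in diameter under it, centred 64 mm from the pin, its underside 2 mm above the furnace's top.
- lid_knob (a point): Centre of the top of the lid's black upright knob (20 mm in diameter), 148 mm from the pin on the free end of the lid's arm. The knob stands 34 mm above the arm; its top is 56 mm above the furnace's top.
- scale: Bench scale, fixed: grey base 210 mm (its x) by 150 mm (its y), with a black weighing platform 138 x 126 mm. Origin at the centre of its underside, z up; the display lies at its -x end.
- scale_platform (a point): Centre of the weighing platform's top face, 32 mm above the bench.
- cover (a joint): Clear plastic cover of the scale, in rad: 0 = shut, 2.2 = open to its stop (leaning back past upright). A flat sheet 3 mm thick, 204 mm along the hinge and 148 mm from hinge to free edge, hinged along the scale's +y edge. A light spring lifts it unless the catch holds it; about 2 N down at the free edge makes the catch snap in, in the last 0.07 rad.
- cover_hinge (a point): Middle of the cover's hinge axis (parallel to the scale's x), 72 mm from the scale's centre on its +y side, 36 mm above the bench.
- cover_edge (a point): Middle of the cover's free edge, on its outer face, 145 mm from the hinge axis. A grey thumb tab in the middle reaches 161 mm from it.
- stick1: Plain cast silver stick, a round bar 13 mm in diameter and 72 mm long, 0.1 kg, standing on end on the scale's platform, 40 mm or more from the others and from the cover's hinge line. Origin at its middle, z along the stick. May be absent.
- stick2: Plain cast silver stick, a round bar 13 mm in diameter and 72 mm long, 0.1 kg, standing on end on the scale's platform, 40 mm or more from the others and from the cover's hinge line. Origin at its middle, z along the stick. May be absent.
- stick3: Plain cast silver stick, a round bar 13 mm in diameter and 72 mm long, 0.1 kg, standing on end on the scale's platform, 40 mm or more from the others and from the cover's hinge line. Origin at its middle, z along the stick. May be absent.
- stick4: Plain cast silver stick, a round bar 13 mm in diameter and 72 mm long, 0.1 kg, standing on end on the scale's platform, 40 mm or more from the others and from the cover's hinge line. Origin at its middle, z along the stick. May be absent.
- stick5: Plain cast silver stick, a round bar 13 mm in diameter and 72 mm long, 0.1 kg, standing on end on the scale's platform, 40 mm or more from the others and from the cover's hinge line. Origin at its middle, z along the stick. May be absent.
- rod: Graphite stirring rod, dark grey, round, 10 mm in diameter, 170 mm long, 30 g. At the start it leans in the crucible, about 0.36 rad from upright towards the furnace's +x, its top about 65 mm above the rim. Origin at the centre of its lower end, z along the rod towards its upper end.
- stand: Loose rod stand, 0.5 kg: a steel tube, 31 mm outside and 23 mm inside diameter, upright on a round foot 80 mm in diameter. Origin at the centre of the foot's underside, z up. The tube's floor lies 12 mm and its mouth 100 mm above the bench.
- stand_mouth (a point): Centre of the mouth of the stand's tube.
- bench_block: Bystander: steel block 65 x 65 x 20 mm. Leave it alone.
- bangle: Bystander: silver bangle lying flat, 68 mm across, 10 mm high. Leave it alone.
- bangle2: Bystander: bangle 62 mm across and 14 mm high, lying on the steel block. Leave it alone.
- flux_jar: Bystander: small closed jar 52 mm in diameter, 60 mm high. Leave it alone.
- mallet: Bystander: wooden mallet lying on the bench. Leave it alone.
- pliers: Bystander: pliers lying on the bench, 140 mm long. Leave them alone.

How it is judged:
By the outcome, as a careful person would: the job done as asked, in the order asked, and still so for the second after the job is handed in, with the robot touching nothing.
Of stick1, stick2, stick3, stick4, stick5 only 3 to 5 are there at a start; the rules pass over those that are not, and their reading is None.
At some moment in a run one of stand may be knocked a few centimetres aside while the robot is not near it.
Once in a run the grip may slacken for a moment while it holds something.
It also fails if it takes over 210 s, if anything falls off the work surface, if the arm or the gripper's body presses on something with over 40 N, if the wrist force passes 120 N, or if a joint passes its speed limit or range.

## Working session

There is one attempt and no reset: what is moved stays moved. The work goes in short steps, Python scripts to look and compute and a tool call to move; the robot and the scene stay as the last step left them, time stands still between calls to the robot, and variables do not carry over. Pictures are saved under pics/ and viewed, about 12 in all and at most 16, crops included, and the job is handed in when it is done.

Besides the shell and the picture viewer there is one more tool, called after ">>>" as name(argument=value, ...), one argument or row to a line, values as JSON. move_arm: Moves the arm, as the interface text tells. Its arguments: {"type":"object","properties":{"motion":{"type":"string"},"fingers":{"type":"number"},"squeeze":{"type":"number"}},"required":["motion"]}

```bash
mkdir -p pics
cat > h.py <<'E'
import numpy as np, cv2
from bench import readout, eyes, r
def snap(name,fn,crop=None,s=1):
    d=eyes.snapshot(name); im=d["image"]
    np.savez(f"pics/{fn}.npz",**d)
    if crop: im=im[crop[1]:crop[3],crop[0]:crop[2]]
    cv2.imwrite(f"pics/{fn}.png",cv2.resize(im,None,fx=s,fy=s,interpolation=cv2.INTER_CUBIC)); return d
def ray(d,u,v):
    M=np.array(d["world_to_cam"]); R=M[:3,:3]; c=-R.T@M[:3,3]
    x=np.array([(u-d["cx"])/d["fx"],(v-d["cy"])/d["fy"],1.]);return c,R.T@x
def atz(d,u,v,z):
    c,k=ray(d,u,v); return (c+k*(z-c[2])/k[2]).round(1)
def proj(d,p):
    M=np.array(d["world_to_cam"]);q=M[:3,:3]@np.array(p,float)+M[:3,3]
    return np.array([d["fx"]*q[0]/q[2]+d["cx"],d["fy"]*q[1]/q[2]+d["cy"]]).round(1)
def load(fn): return dict(np.load(f"pics/{fn}.npz"))
def tri(d1,p1,d2,p2):
    c1,k1=ray(d1,*p1);c2,k2=ray(d2,*p2);k1/=np.linalg.norm(k1);k2/=np.linalg.norm(k2)
    t=np.linalg.lstsq(np.c_[k1,-k2],c2-c1,rcond=None)[0]
    a=c1+k1*t[0];b=c2+k2*t[1];return ((a+b)/2).round(1),np.linalg.norm(a-b).round(1)
E
python3 - <<'E'
from h import *
for n in("top","side"):
    d=snap(n,n+"0",s=1.56); M=d["world_to_cam"];print(n,(-M[:3,:3].T@M[:3,3]).round(),M[:3,:3].round(2).tolist(),d["fx"],d["cx"],d["cy"])
print(readout.sense())
E
```

```text
top [ 434.   17. 1071.] [[-0.02, -1.0, -0.02], [-0.99, 0.02, -0.14], [0.14, 0.02, -0.99]] 413.9535167749895 253.3753863268603 190.99894894508517
side [ 376. -742.  975.] [[0.98, -0.22, 0.02], [-0.14, -0.7, -0.7], [0.17, 0.68, -0.71]] 477.35578299899083 260.2610414330532 189.73602543973146
{'time': 0.1, 'joint_pos': array([-7.50244205e+01,  7.51103735e+00,  8.53233423e+01, -6.54483314e-04,
        8.72611818e+01, -4.89292599e+00]), 'qd': array([ 0.01241316, -0.0878766 , -0.21653697,  0.0387017 ,  0.01072857,
       -0.04053854]), 'joint_efforts': array([ 1.33379926e-03, -5.70952177e+01, -5.01941335e+01, -4.55119437e-05,
        8.13775318e-03, -1.13313467e-05]), 'tool_pos': array([ 203.79540024, -563.7540973 ,  202.04379377]), 'tcp_rot': array([-9.00952690e+01,  7.49950791e-03, -1.60131469e+02]), 'ft_force': array([ 0.42471609,  0.12303042, -0.38206148]), 'wrist_torque': array([ 0.00172594, -0.03961069, -0.00626828]), 'finger_gap': 85.05618522403333}
```

View pics/top0.png

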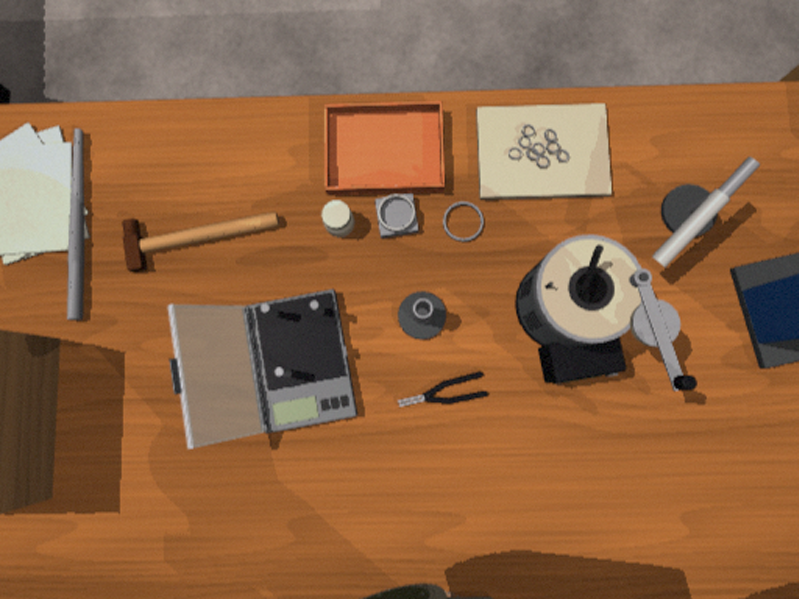

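View pics/side0.png

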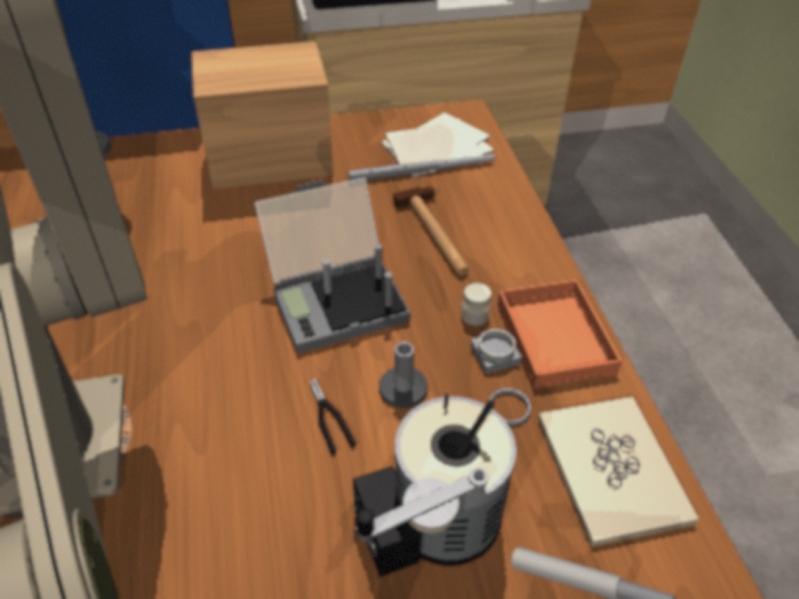

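Top: three sticks on the scale, lid open, rod leaning in the crucible, stand between the two. I'll read an enlarged mosaic.

Run:
```python
from h import *
t=load("top0");s=load("side0")
def c(d,x,y): return cv2.resize(d["image"][y:y+100,x:x+133],(399,300),interpolation=cv2.INTER_CUBIC)
cv2.imwrite("pics/m.png",np.vstack([np.hstack([c(t,325,150),c(t,150,180)]),np.hstack([c(s,222,245),c(s,170,150)])]))
T=lambda u,v,z:atz(t,u/1.5605,v/1.5605,z)
print("mouth",T(592,288,175),"pin",T(642,277,197),"knob",T(684,382,231),"stand",T(422,309,100))
for p in[(265,308),(314,304),(278,371)]:print(T(*p,104))
print("hinge?",T(247,307,36),T(268,431,36),"fr",T(336,291,30),T(356,417,30))
```

```text
mouth [ 567.6 -241.4  175. ] pin [ 577.9 -303.6  197. ] knob [ 435.1 -334.4  231. ] stand [552.9  -5.6 100. ]
[559.5 232.  104. ]
[563.9 157.6 104. ]
[464.2 211.9 104. ]
hinge? [570.7 276.5  36. ] [372.5 241.   36. ] fr [594.4 132.3  30. ] [391.2 102.1  30. ]
```

View pics/m.png

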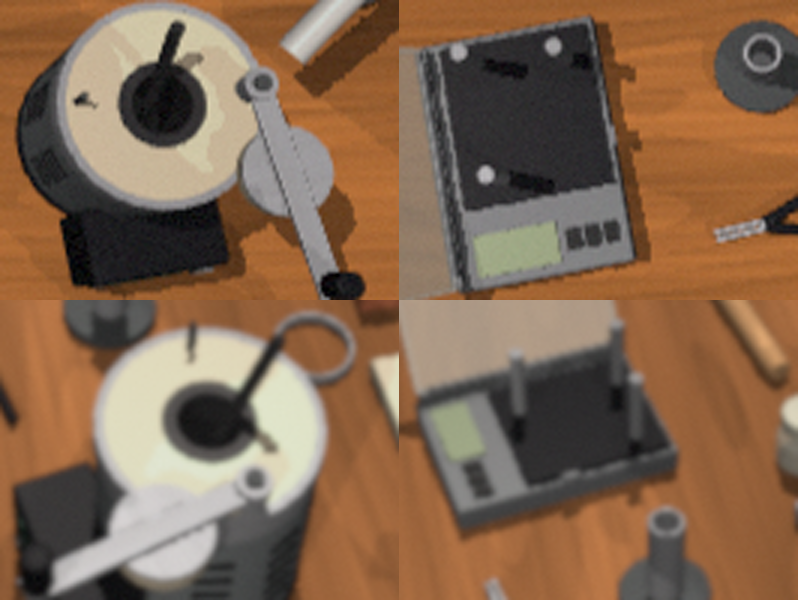

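Run:
```python
from h import *
t=load("top0");s=load("side0")
A=(325,150);B=(150,180);C=(222,245);D=(170,150)
f=lambda o,p:((p[0]+.5)/3-.5+o[0],(p[1]+.5)/3-.5+o[1])
for n,o,p,o2,q,z in [("mouth",A,(163,103),C,(209,119),175),("rodtop",A,(179,26),C,(276,41),240),("pin",A,(262,83),C,(256,179),199),
 ("knob",A,(343,283),C,(36,250),231),("sA",B,(60,52),D,(218,26),104),("sB",B,(155,46),D,(237,79),104),("sC",B,(87,174),D,(117,53),104),("stand",B,(364,52),D,(267,221),100)]:
    print(n,*tri(t,f(o,p),s,f(o2,q)),atz(t,*f(o,p),z),atz(s,*f(o2,q),z))
print("scale corners",[atz(t,*f(B,p),30) for p in [(191,17),(234,260),(20,50),(65,290)]])
```

```text
mouth [ 567.6 -240.2  176.2] 2.3 [ 568.9 -240.7  175. ] [ 566.7 -239.5  175. ]
rodtop [ 609.1 -234.8  243.1] 3.7 [ 611.6 -236.1  240. ] [ 608.2 -232.8  240. ]
pin [ 577.6 -303.6  200.5] 0.1 [ 577.9 -304.2  199. ] [ 577.9 -302.7  199. ]
knob [ 435.4 -337.2  227.5] 2.4 [ 436.6 -335.8  231. ] [ 434. -339.  231.]
sA [560.9 233.8  97.8] 0.7 [560.4 232.4 104. ] [559.2 226.9 104. ]
sB [563.3 157.9 100.7] 1.1 [563.4 157.3 104. ] [562.  154.4 104. ]
sC [464.1 211.1 102. ] 0.8 [464.4 210.6 104. ] [463.5 208.9 104. ]
stand [554.5  -6.9  98.1] 2.1 [555.3  -7.  100. ] [553.   -8.5 100. ]
scale corners [array([597.4, 137.3,  30. ]), array([393.4, 103.2,  30. ]), array([572.6, 283. ,  30. ]), array([371.9, 243.3,  30. ])]
```

```bash
cat >> h.py <<'E'
from scipy.spatial.transform import Rotation as Ro
def plan(pos,yax=(0,0,-1),zax=None):
    s=readout.sense(); R0=Ro.from_euler("xyz",s["tcp_rot"],degrees=True)
    y=np.array(yax,float);y/=np.linalg.norm(y)
    z=R0.as_matrix()[:,2] if zax is None else np.array(zax,float)
    z=z-y*(z@y);z/=np.linalg.norm(z)
    R=Ro.from_matrix(np.c_[np.cross(y,z),y,z])
    print("shift cm",((np.array(pos)-s["tool_pos"])/10).round(2),"turn",(R*R0.inv()).as_rotvec(degrees=True).round(1),"at",s["tool_pos"].round(1),s["tcp_rot"].round(1),"t",round(s["time"],1),"F",s["ft_force"].round(1),"gap",round(s["finger_gap"],1))
FY=(0.155,-0.988,0)
RODY=(-.348,-.055,-.936)
E
python3 - <<'E'
from h import *
plan((631,-231,300),RODY,FY); plan((596.1,-236.5,206.3),RODY,FY)
E
```

```text
shift cm [42.72 33.28  9.8 ] turn [ -5.2  20.  -10.8] at [ 203.8 -563.8  202. ] [ -90.1    0.  -160.1] t 0.1 F [ 0.4  0.1 -0.4] gap 85.1
shift cm [39.23 32.73  0.43] turn [ -5.2  20.  -10.8] at [ 203.8 -563.8  202. ] [ -90.1    0.  -160.1] t 0.1 F [ 0.4  0.1 -0.4] gap 85.1
```

>>> move_arm(
  motion="0 0 4 0 0 0; 0 0 8 0 0 0; 2 2 12 0 0 0; 5 4 14 0 0 -3; 8 6.2 14 -1 3 -5; 11 8.5 14 -2 8 -8; 14 11 14 -3 12 -10.8; 17 13.2 14 -5 16 -10.8; 20 15.6 14 -5.2 20 -10.8; 23 18 14 -5.2 20 -10.8",
  fingers=4.5,
  squeeze=40,
)

```text
time: 0.93
tool_pos: [436.0, -381.3, 340.0]
tcp_rot: [-90.2, -21.1, -170.8]
ft_force: [0.3, -1.9, -1.4]
finger_gap: 45.2
```

Run:
```python
from h import *
plan((631,-231,300),RODY,FY)
```

```text
shift cm [19.5  15.03 -4.  ] turn [-0.1 -0.5 -0.2] at [ 436.  -381.3  340. ] [ -90.2  -21.1 -170.8] t 0.9 F [ 0.3 -1.9 -1.4] gap 45.2
```

>>> move_arm(
  motion="3 2 0 0 0 0; 6 4.5 0 0 0 0; 9 7 0 0 0 0; 12 9.5 0 0 0 0; 15 12 0 0 0 0; 18 14 -2 0 0 0; 19.7 15.3 -4.2 0 0 0; 19.7 15.3 -4.2 0 0 0; 19.7 15.3 -4.2 0 0 0; 19.7 15.3 -4.2 0 0 0",
)

```text
time: 1.77
tool_pos: [630.5, -231.7, 300.9]
tcp_rot: [-89.9, -20.7, -171.1]
ft_force: [-1.1, 0.1, 0.9]
finger_gap: 45.0
```

Run:
```python
from h import *
plan((596.1,-236.5,206.3),RODY,FY)
w=snap("wrist","w1",s=1.2); t=snap("top","t1")
a=cv2.resize(w["image"],(400,300)); b=cv2.resize(t["image"][150:250,325:458],(399,300),interpolation=cv2.INTER_CUBIC)
cv2.imwrite("pics/m2.png",np.hstack([a,b]))
```

```text
shift cm [-3.44 -0.48 -9.46] turn [ 0.  -0.1 -0. ] at [ 630.5 -231.7  300.9] [ -89.9  -20.7 -171.1] t 1.8 F [-1.1  0.1  0.9] gap 45.0
```

View pics/m2.png

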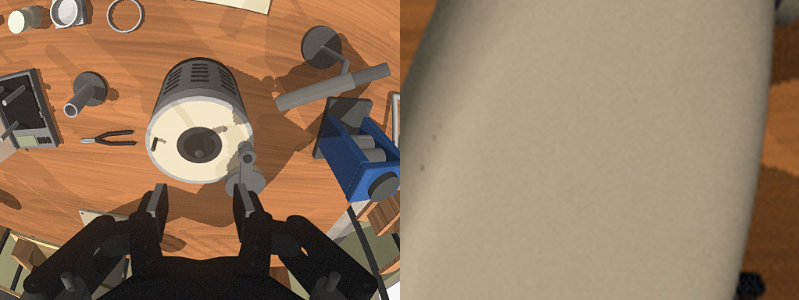

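```bash
cat >> h.py <<'E'
def wproj(d,p):
    M=np.array(d["world_to_cam"]);q=M[:3,:3]@np.array(p,float)+M[:3,3]
    th=np.arctan2(np.hypot(q[0],q[1]),q[2]);k=d["fx"]*th/np.hypot(q[0],q[1])
    return np.array([d["cx"]+k*q[0],d["cy"]+k*q[1]]).round(1)
def wray(d,u,v):
    M=np.array(d["world_to_cam"]);R=M[:3,:3];x=(u-d["cx"])/d["fx"];y=(v-d["cy"])/d["fy"];th=np.hypot(x,y)+1e-9
    return -R.T@M[:3,3],R.T@np.array([np.sin(th)*x/th,np.sin(th)*y/th,np.cos(th)])
def watz(d,u,v,z):
    c,k=wray(d,u,v);return (c+k*(z-c[2])/k[2]).round(1)
E
python3 - <<'E'
from h import *
w=load("w1");top=np.array([609,-235,241.]);ax=-np.array(RODY)
for p in (top,top-170*ax,(567.8,-240,175),(577.8,-303.5,200),(554.5,-7,100)):print(wproj(w,p))
im=w["image"][150:240,190:310];cv2.imwrite("pics/w1c.png",cv2.resize(im,None,fx=5,fy=5,interpolation=cv2.INTER_CUBIC))
E
```

```text
[255.9 194.1]
[255.8 155.8]
[254.5 185.9]
[316.2 200.4]
[ 89.5 141.4]
```

View pics/w1c.png

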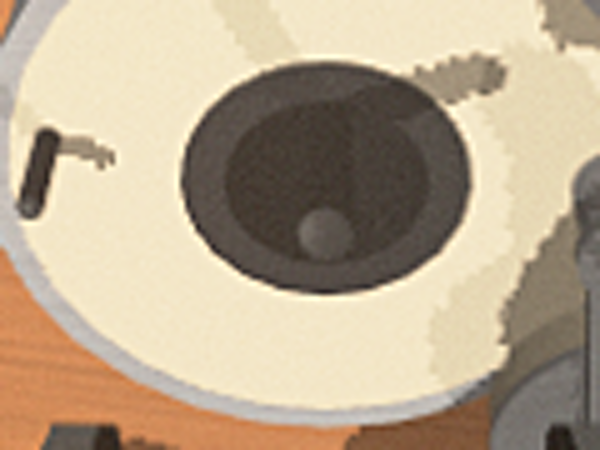

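>>> move_arm(
  motion="-0.7 -0.1 -2 0 0 0; -1.4 -0.2 -4 0 0 0; -2.1 -0.3 -6 0 0 0; -2.8 -0.4 -8 0 0 0; -3.5 -0.5 -9.4 0 0 0; -3.5 -0.5 -9.4 0 0 0; -3.5 -0.5 -9.4 0 0 0",
)

```text
time: 2.45
tool_pos: [595.2, -237.2, 208.2]
tcp_rot: [-89.9, -20.6, -171.2]
ft_force: [0.2, 0.2, -0.0]
finger_gap: 44.9
```

>>> move_arm(
  motion="0 0 0 0 0 0; 0 0 0 0 0 0; 0 0 0 0 0 0; 0 0 0 0 0 0; 0 0 0 0 0 0; 0 0 0 0 0 0; 0 0 0 0 0 0; 0 0 0 0 0 0",
  fingers=0,
  squeeze=40,
)

```text
time: 3.12
tool_pos: [596.8, -236.4, 208.4]
tcp_rot: [-89.9, -20.5, -171.1]
ft_force: [1.2, -0.1, 6.6]
finger_gap: 7.2
```

>>> move_arm(
  motion="0 0 0 0 0 0; 0 0 0 0 0 0; 0 0 0 0 0 0",
)

```text
time: 3.37
tool_pos: [596.8, -236.4, 208.4]
tcp_rot: [-89.9, -20.5, -171.1]
ft_force: [2.0, 0.5, 6.4]
finger_gap: 7.6
```

Run:
```python
from h import *
plan((596.1,-236.5,206.3),RODY,FY)
w=snap("wrist","w2");s=snap("side","s2")
cv2.imwrite("pics/m3.png",np.hstack([cv2.resize(w["image"][150:300,160:360],(400,300)),cv2.resize(s["image"][215:315,240:373],(399,300),interpolation=cv2.INTER_CUBIC)]))
```

```text
shift cm [-0.07 -0.01 -0.21] turn [ 0.1  0.1 -0.1] at [ 596.8 -236.4  208.4] [ -89.9  -20.5 -171.1] t 3.4 F [2.  0.5 6.4] gap 7.6
```

View pics/m3.png

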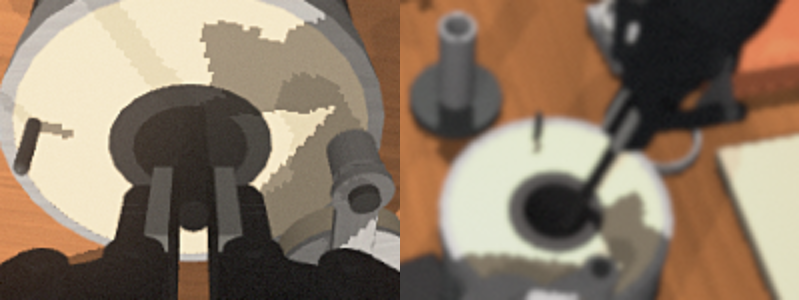

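>>> move_arm(
  motion="0.2 0 0.5 0 0 0; 0.6 0.1 1.5 0 0 0; 1.0 0.2 2.8 0 0 0; 1.5 0.2 4 0 0 0; 2 0.3 5.4 0 0 0; 2.6 0.4 7 0 0 0; 3.2 0.5 8.6 0 0 0; 3.8 0.6 10.2 0 0 0; 4.2 0.7 11.2 0 0 0; 4.2 0.7 12.5 0 0 0",
)

```text
time: 4.3
tool_pos: [638.5, -228.8, 331.9]
tcp_rot: [-90.0, -20.7, -171.0]
ft_force: [-0.3, 0.7, -0.2]
finger_gap: 7.3
```

Run:
```python
from h import *
plan((554.5,-7,340),(0,0,-1),FY)
s=snap("side","s3");t=snap("top","t3")
a=cv2.resize(s["image"][140:300,200:413],(399,300)); b=cv2.resize(t["image"][150:250,225:358],(399,300),interpolation=cv2.INTER_CUBIC)
cv2.imwrite("pics/m4.png",np.hstack([a,b]))
```

```text
shift cm [-8.4  22.18  0.81] turn [  3.2 -20.4  -0.1] at [ 638.5 -228.8  331.9] [ -90.   -20.7 -171. ] t 4.3 F [-0.3  0.7 -0.2] gap 7.3
```

View pics/m4.png

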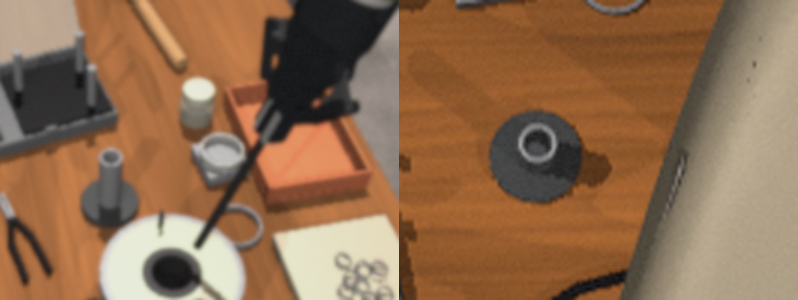

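>>> move_arm(
  motion="-0.5 1 0.8 0 -2 0; -1.5 3 0.8 0.7 -5 0; -2.5 6 0.8 1.4 -9 0; -4 9 0.8 2 -13 0; -5 12 0.8 2.7 -17 0; -6 15 0.8 3.2 -20.4 0; -7 18 0 3.2 -20.4 0; -8 20.5 -2 3.2 -20.4 0; -8.4 22 -4 3.2 -20.4 0; -8.4 22.2 -4 3.2 -20.4 0",
)

```text
time: 5.23
tool_pos: [550.7, -4.3, 286.9]
tcp_rot: [-90.1, -0.4, -170.9]
ft_force: [-1.1, -0.1, -0.6]
finger_gap: 7.6
```

>>> move_arm(
  motion="0 0 0 0 0 0; 0 0 0 0 0 0",
)

```text
time: 5.4
tool_pos: [554.2, -7.8, 292.4]
tcp_rot: [-89.9, 0.0, -171.1]
ft_force: [-0.4, -0.6, 0.6]
finger_gap: 7.2
```

Run:
```python
from h import *
plan((554.5,-7,240),(0,0,-1),FY)
s=snap("side","s4");w=snap("wrist","w4")
print([wproj(w,p) for p in((554.5,-7,100),(554.5,-7,12))],[proj(s,p) for p in((554.5,-7,100),(554.5,-7,160),)])
a=cv2.resize(s["image"][140:290,170:370],(400,300)); b=cv2.resize(w["image"][100:250,156:356],(400,300),interpolation=cv2.INTER_CUBIC)
cv2.imwrite("pics/m5.png",np.hstack([a,b]))
```

```text
shift cm [ 0.03  0.08 -5.24] turn [ 0.1  0.  -0. ] at [554.2  -7.8 292.4] [ -89.9    0.  -171.1] t 5.4 F [-0.4 -0.6  0.6] gap 7.2
[array([254.6, 162.9]), array([254.8, 151. ])] [array([259.1, 222.8]), array([259.6, 205.9])]
```

View pics/m5.png

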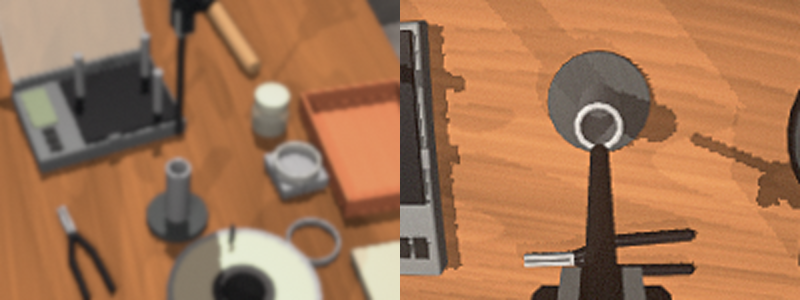

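>>> move_arm(
  motion="0 0.1 -2 0 0 0; 0 0.1 -4 0 0 0; 0 0.1 -5.5 0 0 0; 0 0.1 -6.5 0 0 0; 0 0.1 -8 0 0 0; 0 0.1 -10 0 0 0; 0 0.1 -12 0 0 0; 0 0.1 -13.5 0 0 0; 0 0.1 -14.3 0 0 0; 0 0.1 -14.3 0 0 0",
)

```text
time: 6.33
tool_pos: [553.2, -6.8, 147.4]
tcp_rot: [-90.0, -0.1, -171.1]
ft_force: [0.3, -0.6, -0.7]
finger_gap: 7.6
```

Run:
```python
from h import *
plan((554.5,-7,140),(0,0,-1),FY)
s=snap("side","s5");w=snap("wrist","w5")
a=cv2.resize(s["image"][140:290,170:370],(400,300)); b=cv2.resize(w["image"][100:250,156:356],(400,300),interpolation=cv2.INTER_CUBIC)
cv2.imwrite("pics/m6.png",np.hstack([a,b]))
```

```text
shift cm [ 0.13 -0.02 -0.74] turn [ 0.1 -0.1  0. ] at [553.2  -6.8 147.4] [-9.000e+01 -1.000e-01 -1.711e+02] t 6.3 F [ 0.3 -0.6 -0.7] gap 7.6
```

View pics/m6.png

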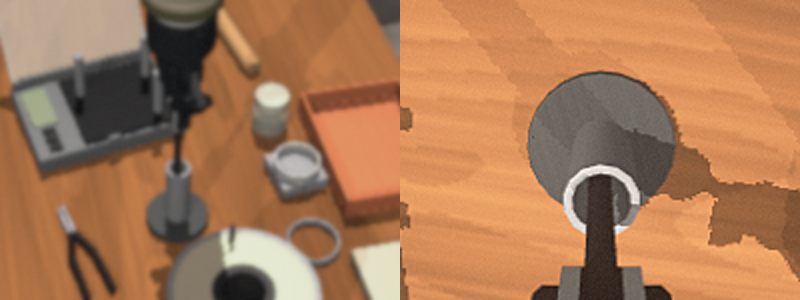

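The rod is inside the tube with no contact. I'll lower 3 mm, release, and rise.

>>> move_arm(
  motion="0 0 -0.2 0 0 0; 0 0 -0.3 0 0 0; 0 0 -0.3 0 0 0; 0 0 -0.3 0 0 0",
)

```text
time: 6.77
tool_pos: [554.3, -6.3, 146.6]
tcp_rot: [-89.9, 0.1, -171.1]
ft_force: [-0.6, 0.3, -0.5]
finger_gap: 7.6
```

>>> move_arm(
  motion="0 0 0 0 0 0; 0 0 0 0 0 0; 0 0 0 0 0 0; 0 0 0 0 0 0; 0 0 1 0 0 0; 0 0 3 0 0 0; 0 0 5 0 0 0; 0 0 8 0 0 0; 0 0 11 0 0 0; 0 0 13 0 0 0",
  fingers=3.5,
)

```text
time: 7.6
tool_pos: [554.7, -6.3, 280.3]
tcp_rot: [-89.9, 0.2, -171.1]
ft_force: [0.4, 0.3, 0.9]
finger_gap: 35.2
```

Run:
```python
from h import *
# scale yaw 9.5: jaws along scale y
plan((464.2,210.8,190),(0,0,-1),(0.165,-0.986,0))
```

```text
shift cm [-9.05 21.71 -9.03] turn [0.1 0.2 0.6] at [554.7  -6.3 280.3] [ -89.9    0.2 -171.1] t 7.6 F [0.4 0.3 0.9] gap 35.2
```

>>> move_arm(
  motion="0 2 0 0 0 0; 0.2 5 0 0 0 0.3; 0.4 8.5 -1 0 0 0.6; 0.6 12 -4 0 0 0.6; 0.8 15 -7.5 0 0 0.6; 0.9 16.4 -11 0 0 0.6; 0.9 16.4 -11.5 0 0 0.6; 0.9 16.4 -11.5 0 0 0.6; 0.9 16.4 -11.5 0 0 0.6",
)

```text
time: 8.35
tool_pos: [563.0, 157.2, 161.9]
tcp_rot: [-89.9, -0.0, -170.4]
ft_force: [0.4, -0.7, 1.3]
finger_gap: 34.7
```

Run:
```python
from h import *
plan((563.4,157.5,75),(0,0,-1),(0.165,-0.986,0))
w=snap("wrist","w6");t=snap("top","t6")
for p in((560.5,232.5),(563.4,157.5),(464.3,210.8)):print(wproj(w,(*p,104)))
cv2.imwrite("pics/m7.png",np.hstack([cv2.resize(w["image"],(400,300)),cv2.resize(w["image"][150:225,206:306],(400,300),interpolation=cv2.INTER_CUBIC)]))
```

```text
shift cm [ 0.04  0.03 -8.69] turn [ 0.1  0.  -0.1] at [563.  157.2 161.9] [ -89.9   -0.  -170.4] t 8.3 F [ 0.4 -0.7  1.3] gap 34.7
[165.6 185.9]
[255.5 196.9]
[183.3 285. ]
```

View pics/m7.png

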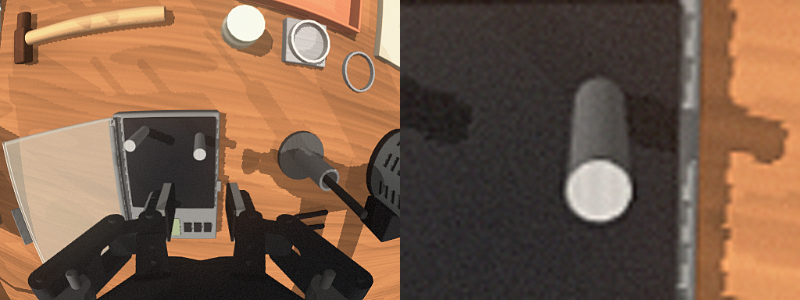

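>>> move_arm(
  motion="0 0 -2 0 0 0; 0 0 -4 0 0 0; 0 0 -6 0 0 0; 0 0 -7.5 0 0 0; 0 0 -8.6 0 0 0; 0 0 -8.6 0 0 0; 0 0 -8.6 0 0 0",
)

```text
time: 9.03
tool_pos: [563.8, 157.2, 76.3]
tcp_rot: [-89.9, 0.1, -170.5]
ft_force: [0.8, 0.5, 0.9]
finger_gap: 34.8
```

>>> move_arm(
  motion="0 0 0 0 0 0; 0 0 0 0 0 0; 0 0 0 0 0 0; 0 0 0 0 0 0; 0 0 0 0 0 0; 0 0 0 0 0 0; 0 0 0 0 0 0",
  fingers=0,
  squeeze=60,
)

```text
time: 9.62
tool_pos: [563.5, 157.9, 75.8]
tcp_rot: [-89.9, 0.1, -170.5]
ft_force: [0.2, -0.2, 4.6]
finger_gap: 0.1
```

>>> move_arm(
  motion="0 0 0.5 0 0 0; 0 0 2 0 0 0; 0 0 4 0 0 0; 0 0 7 0 0 0; 0 0 10 0 0 0; 0 0 13 0 0 0; 0 0 16 0 0 0; 0 0 19 0 0 0; 0 0 21 0 0 0; 0 0 21 0 0 0",
)

```text
time: 10.45
tool_pos: [564.9, 158.1, 291.4]
tcp_rot: [-89.9, 0.5, -170.5]
ft_force: [0.4, 0.8, 1.1]
finger_gap: -0.3
```

Run:
```python
from h import *
w=snap("wrist","w7");s=snap("side","s7")
for p in((560.5,232.5),(563.4,157.5),(464.3,210.8)):print(wproj(w,(*p,104)))
cv2.imwrite("pics/m8.png",np.hstack([cv2.resize(w["image"][110:260,156:356],(400,300)),cv2.resize(s["image"][120:270,130:330],(400,300),interpolation=cv2.INTER_CUBIC)]))
```

```text
[196.2 159.1]
[256.  166.2]
[204.6 231.7]
```

View pics/m8.png

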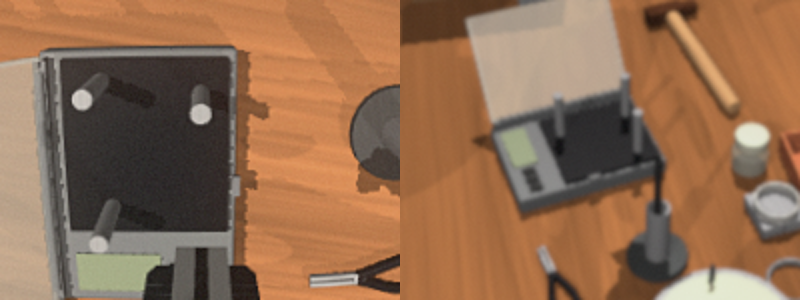

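Run:
```python
from h import *
w=load("w7");s=load("s7");p=np.array([564.9,158.1,291.4])
def mark(d,f,pts,x,y,W,H,k):
    im=cv2.resize(d["image"][y:y+H,x:x+W],None,fx=k,fy=k,interpolation=cv2.INTER_CUBIC)
    for q in pts:
        u,v=f(d,q); cv2.drawMarker(im,(int((u-x+.5)*k),int((v-y+.5)*k)),(0,0,255),cv2.MARKER_CROSS,9,1)
    return im
pts=[p,p+[0,0,19],p+[0,0,54]]
u,v=proj(s,p);print(u,v,wproj(w,p))
a=mark(s,proj,pts,int(u)-50,int(v)-50,100,75,4)
b=mark(w,wproj,pts,180,220,150,112,2.66)
b=cv2.resize(b,(399,300))
cv2.imwrite("pics/m9.png",np.hstack([a,b]))
```

```text
249.7 117.5 [255.9 226.9]
```

View pics/m9.png

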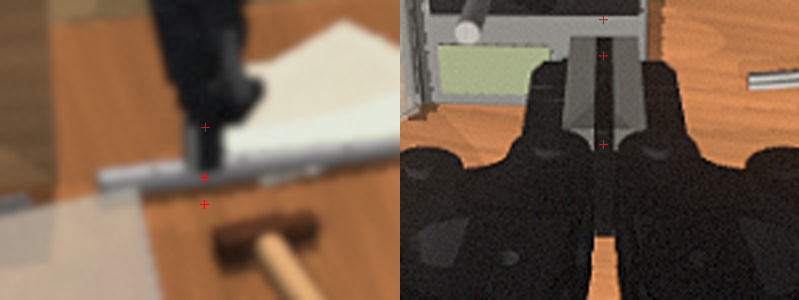

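Fingertips in the side view end about 22 mm above the reported TCP, so the fingers shut above the stick, which is untouched. Retrying deeper.

>>> move_arm(
  motion="0 0 -2 0 0 0; 0 0 -5 0 0 0; 0 0 -8 0 0 0; 0 0 -10 0 0 0; 0 0 -11 0 0 0; 0 0 -12 0 0 0; -0.1 0 -13 0 0 0; -0.1 0 -13 0 0 0",
  fingers=3.5,
)

```text
time: 11.22
tool_pos: [560.9, 157.6, 153.0]
tcp_rot: [-89.9, -0.1, -170.5]
ft_force: [-0.6, 0.9, -0.3]
finger_gap: 34.9
```

>>> move_arm(
  motion="0 0 -2 0 0 0; 0 0 -4 0 0 0; 0 0 -6 0 0 0; 0 0 -8 0 0 0; 0 0 -9.5 0 0 0; 0 0 -10.5 0 0 0; 0 0 -10.5 0 0 0; 0 0 -10.5 0 0 0",
)

```text
time: 11.88
tool_pos: [562.3, 157.8, 50.7]
tcp_rot: [-89.9, 0.0, -170.5]
ft_force: [-0.1, -0.5, -0.4]
finger_gap: 34.6
```

>>> move_arm(
  motion="0 0 0 0 0 0; 0 0 0 0 0 0; 0 0 0 0 0 0; 0 0 0 0 0 0; 0 0 0 0 0 0; 0 0 0 0 0 0; 0 0 0 0 0 0",
  fingers=0,
  squeeze=60,
)

```text
time: 12.47
tool_pos: [563.4, 158.1, 52.0]
tcp_rot: [-89.9, 0.2, -170.5]
ft_force: [-0.5, -0.4, 7.4]
finger_gap: 10.6
```

Run:
```python
from h import *
print(r.grip_depth); plan((563.4,157.5,50),(0,0,-1),(0.165,-0.986,0))
```

```text
18.700000000000003
shift cm [-0.   -0.06 -0.2 ] turn [ 0.   0.2 -0. ] at [563.4 158.1  52. ] [ -89.9    0.2 -170.5] t 12.5 F [-0.5 -0.4  7.4] gap 10.6
```

>>> move_arm(
  motion="0 0 0.5 0 0 0; 0 0 2 0 0 0; 0 0 4.5 0 0 0; 0 0 7.5 0 0 0; 0 0 10.5 0 0 0; 0 0 13.5 0 0 0; 0 0 16.5 0 0 0; 0 0 19.5 0 0 0; 0 0 21.5 0 0 0; 0 0 21.8 0 0 0",
)

```text
time: 13.3
tool_pos: [563.9, 158.1, 274.1]
tcp_rot: [-89.9, 0.5, -170.5]
ft_force: [0.5, 0.3, -0.5]
finger_gap: 10.8
```

>>> move_arm(
  motion="0 -1.5 0 0 0 0; 0 -4 0 0 0 0; 0 -7 0 0 0 0; 0 -10 0 0 0 0; 0 -13 0 0 0 0; 0 -16 0 0 0 0; 0.2 -19 0 0 0 0; 0.4 -22 0 0 0 0; 0.6 -25 0 0 0 0; 0.8 -28 0 0 0 0",
)

```text
time: 14.13
tool_pos: [569.2, -123.6, 266.7]
tcp_rot: [-90.0, -0.1, -170.5]
ft_force: [0.2, -0.1, -1.0]
finger_gap: 10.7
```

>>> move_arm(
  motion="0.2 -3 0 0 0 0; 0.4 -6 0 0 0 0; 0.5 -8.5 0 0 0 0; 0.5 -10.5 0 0 0 0; 0.5 -11.8 0 0 0 0; 0.5 -12.3 0 0 0 0; 0.5 -12.3 -1 0 0 0; 0.5 -12.3 -2 0 0 0; 0.5 -12.3 -2 0 0 0; 0.5 -12.3 -2 0 0 0",
)

```text
time: 14.97
tool_pos: [574.3, -243.6, 246.2]
tcp_rot: [-90.0, -0.1, -170.4]
ft_force: [-0.0, -0.2, -1.2]
finger_gap: 10.7
```

Run:
```python
from h import *
plan((577,-245,160),(0,0,-1))
w=snap("wrist","w8");s=snap("side","s8");p=readout.sense()["tool_pos"]
def mark(d,f,pts,x,y,W,H,k):
    im=cv2.resize(d["image"][y:y+H,x:x+W],None,fx=k,fy=k,interpolation=cv2.INTER_CUBIC)
    for q in pts:
        u,v=f(d,q); cv2.drawMarker(im,(int((u-x+.5)*k),int((v-y+.5)*k)),(0,0,255),cv2.MARKER_CROSS,7,1)
    return im
pts=[p,p-[0,0,20],(567.8,-240,175)]
u,v=proj(s,p);print(u,v)
cv2.imwrite("pics/m10.png",np.hstack([mark(s,proj,pts,235,170,133,100,3),mark(w,wproj,pts,190,150,133,100,3)]))
```

```text
shift cm [ 0.27 -0.14 -8.62] turn [-0.  -0.1 -0. ] at [ 574.3 -243.6  246.2] [-9.000e+01 -1.000e-01 -1.704e+02] t 15.0 F [-0.  -0.2 -1.2] gap 10.7
298.9 263.6
```

View pics/m10.png

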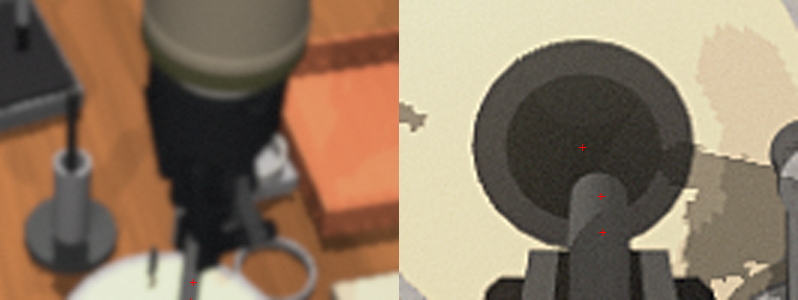

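>>> move_arm(
  motion="0.2 -0.1 -1.5 0 0 0; 0.3 -0.1 -3 0 0 0; 0.3 -0.1 -4.5 0 0 0; 0.3 -0.1 -6 0 0 0; 0.3 -0.1 -7 0 0 0; 0.3 -0.1 -8 0 0 0; 0.3 -0.1 -8.6 0 0 0; 0.3 -0.1 -8.6 0 0 0; 0.3 -0.1 -8.6 0 0 0",
)

```text
time: 15.82
tool_pos: [578.0, -246.2, 162.2]
tcp_rot: [-89.9, 0.0, -170.5]
ft_force: [0.2, 0.1, -1.5]
finger_gap: 10.7
```

>>> move_arm(
  motion="0 0 0 0 0 0; 0 0 0 0 0 0; 0 0 0 0 0 0; 0 0 0 0 0 0; 0 0 0 0 0 0",
  fingers=2.8,
)

```text
time: 16.23
tool_pos: [578.2, -246.4, 162.5]
tcp_rot: [-89.9, 0.0, -170.5]
ft_force: [0.1, -0.9, 0.0]
finger_gap: 28.1
```

>>> move_arm(
  motion="0 0 1 0 0 0; 0 0 3 0 0 0; 0 0 6 0 0 0; 0 0 9 0 0 0; 0 0 11 0 0 0; 0 0 11 0 0 0",
)

```text
time: 16.73
tool_pos: [580.2, -247.4, 279.7]
tcp_rot: [-89.6, 0.5, -170.5]
ft_force: [0.7, -0.1, 1.0]
finger_gap: 28.0
```

Run:
```python
from h import *
plan((464.3,210.8,160),(0,0,-1),(0.165,-0.986,0))
w=snap("wrist","w9")
np.save("pics/x",0)
cv2.imwrite("pics/w9c.png",cv2.resize(w["image"][140:220,200:306],(800,600),interpolation=cv2.INTER_CUBIC))
# compare stick column brightness in bore
g=cv2.cvtColor(w["image"],cv2.COLOR_BGR2GRAY); u,v=wproj(w,(567.8,-240,110)).astype(int); print(u,v); print(g[v-24:v+28:4,u-28:u+29:4])
```

```text
shift cm [-11.59  45.82 -11.97] turn [ 0.3  0.5 -0. ] at [ 580.2 -247.4  279.7] [ -89.6    0.5 -170.5] t 16.7 F [ 0.7 -0.1  1. ] gap 28.0
246 177
[[224 222 222 221 222 222 222 221 221 222 218 220 220 220 218]
 [223 222 222 222 219 221 222 221 221 220 223 218 220 223 220]
 [222 220 220 219 222 231 235 212 233 224 221 220 220 220 219]
 [222 222 225 204  65  81  77  76  75  74  73 237 221 218 220]
 [222 228  72  78  76  77  81  78  77  78  78  72 103 221 220]
 [224  66  74  80  80  62  60  59  95  93  76  80  79 103 222]
 [106  74  77  77  56  61  61  64 181 160 163  75  74  75 183]
 [ 80  81  80  56  61  57  58  57 164 158 161  48  78  70  65]
 [ 80  77  52  58  60  57  54  55  55 162  64  58  46  74  77]
 [ 78  76  53  54  53  52  50  51  52  49  50  61  54  70  73]
 [ 78  78  52  57  53  52  56  51  47  48  53  52  56  77  71]
 [ 75  76  51  58  56  46  50  51  46  55  49  56  58  72  74]
 [ 73  70  50  53  52  52  51  47  55  53  55  60  57  71  68]]
```

>>> move_arm(
  motion="0 2 0 0 0 0; -1 6 0 0 0 0; -2 10 0 0 0 0; -3 14 0 0 0 0; -4 18 0 0 0 0; -5.5 22 0 0 0 0; -7 26 0 0 0 0; -8.5 30 0 0 0 0; -10 34 0 0 0 0; -11 37 0 0 0 0",
  fingers=3.5,
)

```text
time: 17.62
tool_pos: [466.1, 125.8, 271.2]
tcp_rot: [-90.0, -0.1, -170.4]
ft_force: [0.5, -0.3, -0.0]
finger_gap: 35.0
```

>>> move_arm(
  motion="-0.2 2.5 0 0 0 0; -0.3 5 0 0 0 0; -0.4 7.5 -1 0 0 0; -0.4 8.7 -3 0 0 0; -0.4 8.7 -6 0 0 0; -0.4 8.7 -9 0 0 0; -0.4 8.7 -11 0 0 0; -0.4 8.7 -11 0 0 0; -0.4 8.7 -11 0 0 0",
)

```text
time: 18.37
tool_pos: [462.5, 210.3, 160.5]
tcp_rot: [-89.9, -0.2, -170.5]
ft_force: [-0.2, 0.6, 0.8]
finger_gap: 35.1
```

```bash
cat >> h.py <<'E'
def blobs(d,z,x0,y0,x1,y1,th=150,inv=False):
    g=cv2.cvtColor(d["image"],cv2.COLOR_BGR2GRAY)[y0:y1,x0:x1]
    n,_,st,c=cv2.connectedComponentsWithStats(((g<th) if inv else (g>th)).astype(np.uint8))
    for i in range(1,n):
        if 12<st[i,4]<1500: print("blob",(c[i]+[x0,y0]).round(1),st[i,4],watz(d,*(c[i]+[x0,y0]),z))
E
python3 - <<'E'
from h import *
blobs(load("w9"),157,228,166,274,192,130)
plan((464.3,210.8,50),(0,0,-1),(0.165,-0.986,0))
w=snap("wrist","w10");u,v=wproj(w,(464.3,210.8,104)).astype(int);print(u,v)
blobs(w,104,u-20,v-20,u+20,v+20)
E
```

```text
blob [269.7 169. ] 59 [ 591.9 -260.6  157. ]
blob [254.4 179.5] 117 [ 578.5 -247.   157. ]
shift cm [  0.18   0.05 -11.05] turn [ 0.1 -0.2 -0. ] at [462.5 210.3 160.5] [ -89.9   -0.2 -170.5] t 18.4 F [-0.2  0.6  0.8] gap 35.1
255 195
blob [254.5 201.1] 607 [459.4 210.7 104. ]
blob [254.5 213. ] 120 [449.1 209.1 104. ]
```

>>> move_arm(
  motion="0.1 0 -2 0 0 0; 0.1 0 -4 0 0 0; 0.1 0 -6 0 0 0; 0.1 0 -8 0 0 0; 0.1 0 -9.5 0 0 0; 0.1 0 -11 0 0 0; 0.1 0 -11 0 0 0; 0.1 0 -11 0 0 0",
)

```text
time: 19.08
tool_pos: [465.7, 210.9, 53.3]
tcp_rot: [-89.9, 0.1, -170.5]
ft_force: [0.6, -0.5, 0.9]
finger_gap: 35.2
```

>>> move_arm(
  motion="0 0 0 0 0 0; 0 0 0 0 0 0; 0 0 0 0 0 0; 0 0 0 0 0 0; 0 0 0 0 0 0; 0 0 0 0 0 0; 0 0 0 0 0 0",
  fingers=0,
)

```text
time: 19.67
tool_pos: [466.8, 211.3, 54.4]
tcp_rot: [-90.0, 0.2, -170.5]
ft_force: [-0.1, -1.0, 7.8]
finger_gap: 10.8
```

>>> move_arm(
  motion="0 0 0.5 0 0 0; 0 0 2 0 0 0; 0 0 4.5 0 0 0; 0 0 7.5 0 0 0; 0 0 10.5 0 0 0; 0 0 13.5 0 0 0; 0 0 16.5 0 0 0; 0 0 19.5 0 0 0; 0 0 21.5 0 0 0; 0 0 21.8 0 0 0",
)

```text
time: 20.5
tool_pos: [466.9, 211.4, 275.9]
tcp_rot: [-90.0, 0.5, -170.5]
ft_force: [0.6, 0.4, 0.1]
finger_gap: 10.7
```

Run:
```python
from h import *
plan((558.5,-244,250),(0,0,-1),FY)
```

```text
shift cm [  9.16 -45.54  -2.59] turn [-0.1  0.5 -0.6] at [466.9 211.4 275.9] [ -90.     0.5 -170.5] t 20.5 F [0.6 0.4 0.1] gap 10.7
```

>>> move_arm(
  motion="0.2 -1.5 0 0 0 0; 0.8 -4 0 0 0 0; 1.6 -7.5 0 0 0 0; 2.4 -11 0 0 0 0; 3.2 -14.5 0 0 0 0; 4 -18 0 0 0 0; 4.8 -21.5 0 0 0 0; 5.6 -25 0 0 0 0; 6.3 -28.5 0 0 0 0; 7 -32 0 0 0 0",
)

```text
time: 21.33
tool_pos: [534.5, -110.9, 269.0]
tcp_rot: [-90.0, -0.0, -170.5]
ft_force: [0.4, 0.7, -0.4]
finger_gap: 10.4
```

>>> move_arm(
  motion="0.7 -3 0 0 0 0; 1.2 -6 0 0 0 0; 1.7 -8.5 0 0 0 0; 2 -10.5 0 0 0 0; 2.1 -12 0 0 0 0; 2.2 -13.2 0 0 0 0; 2.2 -13.5 -1 0 0 0; 2.2 -13.5 -2 0 0 0; 2.2 -13.5 -2 0 0 0; 2.2 -13.5 -2 0 0 0",
)

```text
time: 22.17
tool_pos: [556.2, -242.7, 248.2]
tcp_rot: [-90.1, -0.1, -170.4]
ft_force: [-0.2, -0.2, -0.1]
finger_gap: 10.6
```

Run:
```python
from h import *
plan((558,-244,163),(0,0,-1))
```

```text
shift cm [ 0.18 -0.13 -8.52] turn [-0.  -0.1 -0. ] at [ 556.2 -242.7  248.2] [-9.010e+01 -1.000e-01 -1.704e+02] t 22.2 F [-0.2 -0.2 -0.1] gap 10.6
```

>>> move_arm(
  motion="0 0 -1.5 0 0 0; 0 0 -3 0 0 0; 0 0 -4.5 0 0 0; 0 0 -6 0 0 0; 0 0 -7 0 0 0; 0 0 -8 0 0 0; 0 0 -8.4 0 0 0; 0 0 -8.4 0 0 0; 0 0 -8.4 0 0 0",
)

```text
time: 22.92
tool_pos: [557.2, -244.2, 166.5]
tcp_rot: [-89.9, 0.0, -170.4]
ft_force: [-0.6, -0.3, -1.4]
finger_gap: 10.5
```

>>> move_arm(
  motion="0 0 0 0 0 0; 0 0 0 0 0 0; 0 0 0 0 0 0; 0 0 0 0 0 0; 0 0 0 0 0 0",
  fingers=2.8,
)

```text
time: 23.33
tool_pos: [557.1, -244.4, 166.4]
tcp_rot: [-89.9, 0.0, -170.5]
ft_force: [-0.4, -0.1, -0.1]
finger_gap: 28.0
```

>>> move_arm(
  motion="0 0 1 0 0 0; 0 0 3 0 0 0; 0 0 6 0 0 0; 0 0 9 0 0 0; 0 0 11 0 0 0; 0 0 11 0 0 0; 0 0 11 0 0 0",
)

```text
time: 23.92
tool_pos: [557.9, -244.8, 278.9]
tcp_rot: [-89.8, 0.2, -170.5]
ft_force: [-0.1, -0.9, -1.5]
finger_gap: 27.8
```

Run:
```python
from h import *
plan((560.5,232.5,160),(0,0,-1),(0.165,-0.986,0))
w=snap("wrist","w11");u,v=wproj(w,(567.8,-240,157)).astype(int)
print(u,v);blobs(w,157,u-25,v-25,u+25,v+25,130)
g=cv2.cvtColor(w["image"],cv2.COLOR_BGR2GRAY); print(g[v-28:v+29:4,u-28:u+29:4])
```

```text
shift cm [  0.26  47.73 -11.89] turn [ 0.2  0.3 -0. ] at [ 557.9 -244.8  278.9] [ -89.8    0.2 -170.5] t 23.9 F [-0.1 -0.9 -1.5] gap 27.8
252 167
blob [230.4 144.4] 51 [ 587.7 -214.6  157. ]
blob [272.9 144.1] 42 [ 594.9 -256.2  157. ]
blob [261.  158.5] 126 [ 578.5 -247.   157. ]
blob [255.3 180.5] 117 [ 555.  -245.2  157. ]
[[218 221 217 218 221 220 203 157 198 217 220 215 218 217 215]
 [216 219 221 194  78  76  82  81  78  77  72 152 221 217 215]
 [221 224  67  79  76  79  75  75  78  80  77  78  67 226 216]
 [222  68  78  79  74  60  56  59  69  85  72  76  73  63 223]
 [ 80  79  76  75  61  59  57  55 159 159 161  63  72  75  80]
 [ 80  78  81  57  54  55  61  56 171 156 156  54  68  73  71]
 [ 79  82  49  52  57  54  58  76 107 160 171  54  52  75  69]
 [ 75  78  53  55  53  54  55  69  82  66  52  53  49  79  76]
 [ 73  78  56  51  53  52  54  98  78  64  46  54  53  71  69]
 [ 79  77  50  54  48  50  50 124 163  63  45  50  56  66  71]
 [ 74  78  55  47  50  50  52 163 159 163  50  56  50  67  71]
 [ 74  69  58  50  56  53  46 162 161 159  52  57  49  69  70]
 [ 53  76  78  50  57  53  56  47  53  46  56  55  70  75  53]
 [225  70  74  71  60  47  48  53  52  49  54  71  71  66 229]
 [215 227  70  69  70  69  73  67  71  72  73  67  67 229 215]]
```

Both sticks stand inside at (578,-247) and (555,-245). Now stick A, which will go to about (567,-230).

>>> move_arm(
  motion="0 2 0 0 0 0; 0 6 0 0 0 0; 0 10 0 0 0 0; 0 14 0 0 0 0; 0 18 0 0 0 0; 0 22 0 0 0 0; 0 26 0 0 0 0; 0 30 0 0 0 0; 0 34 0 0 0 0; 0 37 0 0 0 0",
  fingers=3.5,
)

```text
time: 24.8
tool_pos: [555.5, 128.7, 274.2]
tcp_rot: [-90.0, -0.2, -170.4]
ft_force: [0.5, 0.0, 0.7]
finger_gap: 34.8
```

>>> move_arm(
  motion="0.1 2.5 0 0 0 0; 0.2 5 0 0 0 0; 0.3 7.5 -1 0 0 0; 0.3 10.3 -3 0 0 0; 0.3 10.7 -6 0 0 0; 0.3 10.7 -9 0 0 0; 0.3 10.7 -11 0 0 0; 0.3 10.7 -11 0 0 0; 0.3 10.7 -11 0 0 0",
)

```text
time: 25.55
tool_pos: [558.0, 232.1, 163.5]
tcp_rot: [-89.9, -0.3, -170.5]
ft_force: [0.3, 0.6, 0.8]
finger_gap: 34.7
```

Run:
```python
from h import *
plan((560.5,232.5,51),(0,0,-1),(0.165,-0.986,0))
w=snap("wrist","w12");u,v=wproj(w,(560.5,232.5,104)).astype(int);print(u,v)
blobs(w,104,u-14,v-14,u+14,v+14,150)
```

```text
shift cm [  0.25   0.04 -11.25] turn [ 0.2 -0.3 -0. ] at [558.  232.1 163.5] [ -89.9   -0.3 -170.5] t 25.6 F [0.3 0.6 0.8] gap 34.7
255 193
blob [255.9 193.8] 187 [560.2 232.3 104. ]
```

>>> move_arm(
  motion="0 0 -2 0 0 0; 0 0 -4 0 0 0; 0 0 -6 0 0 0; 0 0 -8 0 0 0; 0 0 -9.5 0 0 0; 0 0 -11.2 0 0 0; 0 0 -11.2 0 0 0; 0 0 -11.2 0 0 0",
)

```text
time: 26.27
tool_pos: [560.5, 232.7, 55.1]
tcp_rot: [-89.9, 0.0, -170.5]
ft_force: [-0.3, -1.0, 0.6]
finger_gap: 35.0
```

>>> move_arm(
  motion="0 0 0 0 0 0; 0 0 0 0 0 0; 0 0 0 0 0 0; 0 0 0 0 0 0; 0 0 0 0 0 0; 0 0 0 0 0 0; 0 0 0 0 0 0",
  fingers=0,
)

```text
time: 26.85
tool_pos: [561.8, 233.2, 56.7]
tcp_rot: [-90.0, 0.3, -170.5]
ft_force: [-0.2, -0.9, 6.8]
finger_gap: 10.6
```

>>> move_arm(
  motion="0 0 0.5 0 0 0; 0 0 2 0 0 0; 0 0 4.5 0 0 0; 0 0 7.5 0 0 0; 0 0 10.5 0 0 0; 0 0 13.5 0 0 0; 0 0 16.5 0 0 0; 0 0 19.5 0 0 0; 0 0 21.5 0 0 0; 0 0 21.8 0 0 0",
)

```text
time: 27.68
tool_pos: [561.9, 233.4, 278.6]
tcp_rot: [-90.0, 0.5, -170.5]
ft_force: [-0.4, 1.0, 0.2]
finger_gap: 10.7
```

Run:
```python
from h import *
plan((566,-229.5,250),(0,0,-1),FY)
```

```text
shift cm [  0.41 -46.29  -2.86] turn [-0.1  0.5 -0.6] at [561.9 233.4 278.6] [ -90.     0.5 -170.5] t 27.7 F [-0.4  1.   0.2] gap 10.7
```

>>> move_arm(
  motion="0 -1.5 0 0 0 0; 0 -4 0 0 0 0; 0 -7.5 0 0 0 0; 0 -11 0 0 0 0; 0 -14.5 0 0 0 0; 0 -18 0 0 0 0; 0.1 -21.5 0 0 0 0; 0.2 -25 0 0 0 0; 0.3 -28.5 0 0 0 0; 0.4 -32 0 0 0 0",
)

```text
time: 28.52
tool_pos: [562.5, -89.4, 270.0]
tcp_rot: [-90.0, -0.1, -170.5]
ft_force: [1.1, -0.3, -0.9]
finger_gap: 10.7
```

>>> move_arm(
  motion="0 -3 0 0 0 0; 0 -6 0 0 0 0; 0 -8.5 0 0 0 0; 0 -10.8 0 0 0 0; 0 -12.5 0 0 0 0; 0 -13.7 0 0 0 0; 0 -14.1 -1 0 0 0; 0 -14.1 -2 0 0 0; 0 -14.1 -2 0 0 0; 0 -14.1 -2 0 0 0",
)

```text
time: 29.35
tool_pos: [563.1, -226.7, 249.9]
tcp_rot: [-90.1, -0.1, -170.4]
ft_force: [-0.7, 0.3, -0.2]
finger_gap: 10.4
```

Run:
```python
from h import *
plan((566,-229,165),(0,0,-1))
```

```text
shift cm [ 0.29 -0.23 -8.49] turn [-0.  -0.1 -0. ] at [ 563.1 -226.7  249.9] [-9.010e+01 -1.000e-01 -1.704e+02] t 29.4 F [-0.7  0.3 -0.2] gap 10.4
```

>>> move_arm(
  motion="0.2 -0.1 -1.5 0 0 0; 0.2 -0.1 -3 0 0 0; 0.2 -0.1 -4.5 0 0 0; 0.2 -0.1 -6 0 0 0; 0.2 -0.1 -7 0 0 0; 0.2 -0.1 -8 0 0 0; 0.2 -0.1 -8.4 0 0 0; 0.2 -0.1 -8.4 0 0 0; 0.2 -0.1 -8.4 0 0 0",
)

```text
time: 30.1
tool_pos: [566.2, -229.2, 168.5]
tcp_rot: [-89.9, 0.0, -170.4]
ft_force: [0.6, -0.6, -1.1]
finger_gap: 10.6
```

>>> move_arm(
  motion="0 0 0 0 0 0; 0 0 0 0 0 0; 0 0 0 0 0 0; 0 0 0 0 0 0; 0 0 0 0 0 0",
  fingers=2.8,
)

```text
time: 30.52
tool_pos: [566.2, -229.4, 168.4]
tcp_rot: [-89.9, 0.0, -170.5]
ft_force: [0.7, 0.0, 0.1]
finger_gap: 27.8
```

>>> move_arm(
  motion="0 0 1 0 0 0; 0 0 3 0 0 0; 0 0 6 0 0 0; 0 0 9 0 0 0; 0 0 11 0 0 0; 0 0 11 0 0 0; 0 0 11 0 0 0",
)

```text
time: 31.1
tool_pos: [566.9, -229.8, 280.8]
tcp_rot: [-89.8, 0.2, -170.5]
ft_force: [-0.3, 0.5, -0.7]
finger_gap: 27.8
```

Run:
```python
from h import *
plan((420,-440,330),(0,0,-1))
w=snap("wrist","w13");u,v=wproj(w,(567.8,-240,157)).astype(int)
print(u,v);blobs(w,157,u-25,v-25,u+25,v+25,130)
cv2.imwrite("pics/w13.png",np.hstack([cv2.resize(w["image"],(400,300)),cv2.resize(w["image"][v-38:v+37,u-50:u+50],(400,300),interpolation=cv2.INTER_CUBIC)]))
```

```text
shift cm [-14.69 -21.02   4.92] turn [ 0.2  0.3 -0. ] at [ 566.9 -229.8  280.8] [ -89.8    0.2 -170.5] t 31.1 F [-0.3  0.5 -0.7] gap 27.8
265 178
blob [244.3 156. ] 76 [ 586.9 -215.1  157. ]
blob [285.8 155.1] 43 [ 594.8 -256.3  157. ]
blob [273.9 169.1] 117 [ 578.5 -247.   157. ]
blob [257.  178.8] 97 [ 565.5 -231.7  157. ]
blob [267.7 190.5] 111 [ 554.9 -244.7  157. ]
```

View pics/w13.png

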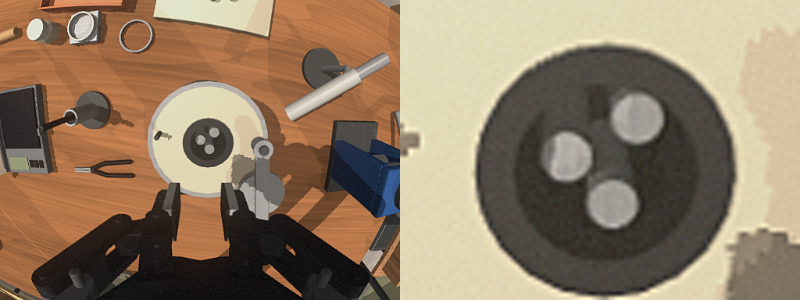

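>>> move_arm(
  motion="-1 -2 0 0 0 0; -3 -5 0 0 0 0; -5 -8 0 0 0 0; -7 -10.5 0 0 0 0; -9 -13 0 0 0 0; -11 -15 0 0 0 0; -12.4 -16.2 0 0 0 0; -12.4 -16.2 0 0 0 0; -12.4 -16.2 0 0 0 0; -12.4 -16.2 0 0 0 0",
  fingers=0,
)

```text
time: 31.98
tool_pos: [442.0, -390.5, 276.9]
tcp_rot: [-90.0, -0.0, -170.5]
ft_force: [-0.1, 0.5, 0.9]
finger_gap: -0.1
```

Run:
```python
from h import *
plan((444,-388,182),(0,0,-1))
w=snap("wrist","w14");print(wproj(w,(435,-336,231)))
u,v=wproj(w,(435,-336,231)).astype(int)
blobs(w,231,u-25,v-25,u+25,v+25,60,inv=True)
pin=np.array([577.8,-303.5])
def P(th,d):
    th=np.radians(th);return pin+148*np.array([np.cos(th),np.sin(th)])-d*np.array([np.sin(th),-np.cos(th)])
s0=np.array([444,-388])
for th in np.arange(193,98,-6):print(th,((P(th,24)-s0)/10).round(1))
print(P(98.9,21))
```

```text
shift cm [ 0.2   0.25 -9.49] turn [-0. -0. -0.] at [ 442.  -390.5  276.9] [ -90.    -0.  -170.5] t 32.0 F [-0.1  0.5  0.9] gap -0.1
[186.2 199.6]
blob [197.7 196. ] 563 [ 439.6 -344.9  231. ]
193 [-0.5  2.8]
187 [-1.   4.3]
181 [-1.4  5.8]
175 [-1.6  7.3]
169 [-1.6  8.9]
163 [-1.5 10.5]
157 [-1.2 12. ]
151 [-0.7 13.5]
145 [-0.1 15. ]
139 [ 0.6 16.3]
133 [ 1.5 17.6]
127 [ 2.6 18.8]
121 [ 3.7 19.9]
115 [ 5.  20.8]
109 [ 6.3 21.7]
103 [ 7.7 22.3]
[ 534.15570565 -160.53085798]
```

>>> move_arm(
  motion="0.2 0.2 -2.5 0 0 0; 0.2 0.2 -5 0 0 0; 0.2 0.2 -7.5 0 0 0; 0.2 0.2 -9.3 0 0 0; 0.2 0.2 -9.3 0 0 0; 0 1.2 -9.3 0 0 0; -0.1 2.2 -9.3 0 0 0; -0.3 3 -9.3 0 0 0; -0.5 3.7 -9.3 0 0 0; -0.8 4.5 -9.3 0 0 0",
)

```text
time: 32.87
tool_pos: [434.6, -345.9, 186.7]
tcp_rot: [-89.8, 0.1, -170.4]
ft_force: [1.0, -0.4, 0.3]
finger_gap: -0.3
```

Run:
```python
from h import *
plan((428,-330,182),(0,0,-1))
w=snap("wrist","w15")
cv2.imwrite("pics/w15.png",cv2.resize(w["image"][130:280,156:356],(800,600),interpolation=cv2.INTER_CUBIC))
```

```text
shift cm [-0.66  1.59 -0.47] turn [ 0.2  0.2 -0. ] at [ 434.6 -345.9  186.7] [-8.980e+01  1.000e-01 -1.704e+02] t 32.9 F [ 1.  -0.4  0.3] gap -0.3
```

View pics/w15.png

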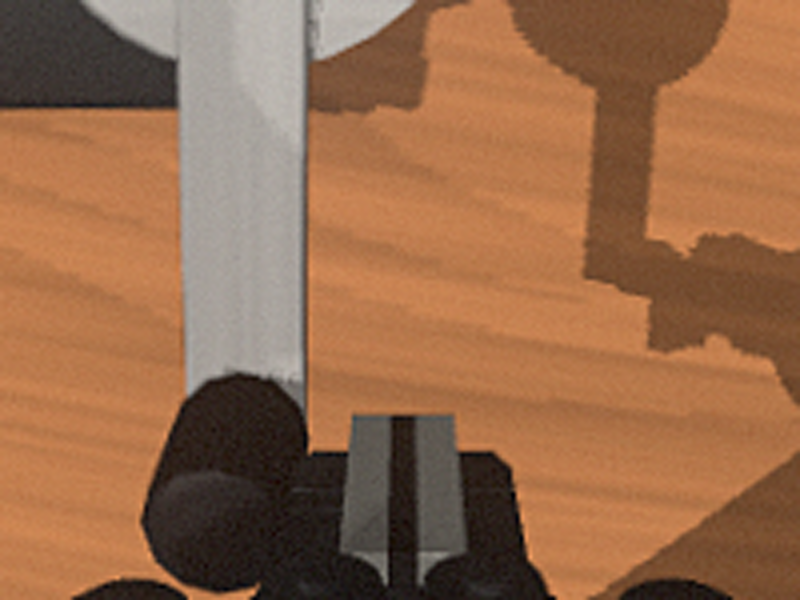

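>>> move_arm(
  motion="-0.4 1.6 -0.3 0 0 0; -0.6 3.1 -0.3 0 0 0; -0.6 4.7 -0.3 0 0 0; -0.5 6.3 -0.3 0 0 0; -0.2 7.8 -0.3 0 0 0; 0.3 9.3 -0.3 0 0 0; 0.9 10.8 -0.3 0 0 0; 1.6 12.1 -0.3 0 0 0; 2.5 13.4 -0.3 0 0 0; 3.6 14.6 -0.3 0 0 0",
)

```text
time: 33.75
tool_pos: [470.0, -199.7, 182.7]
tcp_rot: [-89.9, 0.0, -170.5]
ft_force: [-0.3, -1.0, -0.1]
finger_gap: -0.0
```

Run:
```python
from h import *
plan((534,-160.5,182),(0,0,-1))
w=snap("wrist","w16"); pin=np.array([577.8,-303.5])
for th in range(150,96,-6):
    a=np.radians(th); k=pin+148*np.array([np.cos(a),np.sin(a)]);u,v=wproj(w,(*k,231)).astype(int)
    print(th,k.round(),u,v, w["image"][max(v-2,0):v+3,max(u-2,0):u+3].mean().round() if 0<=v<384 else None)
```

```text
shift cm [ 6.4   3.92 -0.07] turn [ 0.1  0.1 -0. ] at [ 470.  -199.7  182.7] [ -89.9    0.  -170.5] t 33.8 F [-0.3 -1.  -0.1] gap -0.0
150 [ 450. -230.] 305 306 18.0
144 [ 458. -217.] 284 291 21.0
138 [ 468. -204.] 264 272 46.0
132 [ 479. -194.] 246 250 81.0
126 [ 491. -184.] 228 224 43.0
120 [ 504. -175.] 213 194 112.0
114 [ 518. -168.] 201 161 116.0
108 [ 532. -163.] 193 126 137.0
102 [ 547. -159.] 188 89 122.0
```

>>> move_arm(
  motion="1.1 1.1 0 0 0 0; 2.4 2 0 0 0 0; 3.7 2.9 0 0 0 0; 4.6 3.3 0 0 0 0; 5.2 3.6 0 0 0 0; 5.6 3.7 0 0 0 0; 5.9 3.8 0 0 0 0; 5.9 3.8 0 0 0 0",
)

```text
time: 34.47
tool_pos: [529.1, -162.5, 182.0]
tcp_rot: [-89.9, 0.0, -170.5]
ft_force: [-0.6, -0.7, 0.0]
finger_gap: 0.3
```

>>> move_arm(
  motion="0.2 0 0 0 0 0; 0.3 0 0 0 0 0; 0.4 0.1 0 0 0 0; 0.4 0.1 0 0 0 0",
)

```text
time: 34.8
tool_pos: [532.9, -161.5, 182.0]
tcp_rot: [-89.9, 0.0, -170.5]
ft_force: [-0.0, -0.1, 0.0]
finger_gap: 0.0
```

>>> move_arm(
  motion="0.2 0 0 0 0 0; 0.3 0 0 0 0 0; 0.3 0 0 0 0 0",
)

```text
time: 35.05
tool_pos: [534.4, -161.3, 181.9]
tcp_rot: [-90.0, -0.2, -170.5]
ft_force: [-10.0, 0.5, 4.2]
finger_gap: -0.0
```

>>> move_arm(
  motion="-0.6 0 0 0 0 0; -2 0 0 0 0 0; -4 0 1 0 0 0; -5 0.5 4 0 0 0; -6 2 8 0 0 0; -6 4 11 0 0 0; -6.5 7 13 0 0 0; -7 11 13.5 0 0 0; -7 15 13.5 0 0 0; -7 19 13.5 0 0 0",
)

```text
time: 35.88
tool_pos: [466.1, 30.1, 318.5]
tcp_rot: [-89.9, 0.2, -170.5]
ft_force: [1.2, -0.1, -0.4]
finger_gap: -0.4
```

Run:
```python
from h import *
t=load("top0");s=load("side0")
sx=np.array([.986,.165,0]);sy=np.array([-.165,.986,0]);H=np.array([471.6,265,36])
for th in (2.0,2.2):
    P=lambda x,r:H+sx*x-sy*r*np.cos(th)+[0,0,r*np.sin(th)]
    print(th,[ (proj(t,P(x,r))*1.5605).round() for x,r in((102,145),(-102,145),(0,161))],"side",[ (proj(s,P(x,r))*1.5605).round() for x,r in((102,145),(-102,145))],P(0,161).round(),P(0,145).round())
print("hinge ends top",[(proj(t,H+sx*x)*1.56).round() for x in(102,-102)],"side",[(proj(s,H+sx*x)*1.56).round() for x in(102,-102)])
t=snap("top","t20");pin=np.array([577.8,-303.5])
a=np.radians(98.9);k=pin+148*np.array([np.cos(a),np.sin(a)]);print("knob exp",proj(t,(*k,231)))
plan((455,390,330),(0,0,-1),(0.165,-0.986,0))
cv2.imwrite("pics/t20.png",cv2.resize(t["image"],(800,600)))
```

```text
2.0 [array([178., 302.]), array([199., 447.]), array([180., 374.])] side [array([367., 179.]), array([256., 204.])] [461. 331. 182.] [462. 324. 168.]
2.2 [array([165., 307.]), array([185., 449.]), array([165., 378.])] side [array([363., 178.]), array([254., 202.])] [456. 358. 166.] [458. 349. 153.]
hinge ends top [array([244., 306.]), array([263., 432.])] side [array([379., 254.]), array([274., 281.])]
knob exp [346.  187.5]
shift cm [-1.06 35.28  1.2 ] turn [-0.2  0.2 -0.3] at [465.6  37.2 318. ] [ -90.2    0.2 -170.2] t 35.9 F [-1.4  5.9 -0.7] gap 0.3
```

>>> move_arm(
  motion="0 3 0 0 0 0; 0 7 0 0 0 0; 0 11 0 0 0 0; 0 15 0 0 0 0; -0.3 19 0 0 0 0; -0.6 23 0 0 0 0; -1 27 0 0 0 0; -1.1 31 0 0 0 0; -1.1 34 0 0 0 0; -1.1 36 0 0 0 0",
)

```text
time: 36.77
tool_pos: [454.2, 391.7, 316.5]
tcp_rot: [-90.0, 0.0, -170.3]
ft_force: [0.3, -0.2, -0.6]
finger_gap: 0.0
```

>>> move_arm(
  motion="0 0 -3 0 0 0; 0 0 -7 0 0 0; 0 0 -11 0 0 0; 0 0 -14 0 0 0; 0 0 -17 0 0 0; 0 0 -19 0 0 0; 0 0 -19.5 0 0 0; 0 0 -19.5 0 0 0",
)

```text
time: 37.43
tool_pos: [453.8, 387.7, 119.9]
tcp_rot: [-89.8, -0.2, -170.5]
ft_force: [-0.4, -0.4, 0.7]
finger_gap: 0.1
```

Run:
```python
from h import *
plan((455,395,124),(0,0,-1),(0.165,-0.986,0))
s=readout.sense()["tool_pos"];tip=s+[0,0,26]
sx=np.array([.986,.165,0]);sy=np.array([-.165,.986,0]);H=np.array([472,263,36])
print("tip in scale frame from hinge:",(tip-H)@sx,(tip-H)@sy,tip[2]-36)
# tip-centre path: contact radius rho, outward normal offset 14(side)->2(top)
for deg in range(115,-1,-8):
    th=np.radians(deg);rho=125 if deg>70 else 132
    off=15*abs(np.sin(th))+2
    y=-rho*np.cos(th)+off*np.sin(th);z=rho*np.sin(th)+off*np.cos(th)
    p=H+sy*y+[0,0,z-26]
    print(deg,p.round(),((p-s)/10).round(1))
```

```text
shift cm [0.12 0.73 0.41] turn [ 0.2 -0.2 -0. ] at [453.8 387.7 119.9] [ -89.8   -0.2 -170.5] t 37.4 F [-0.4 -0.4  0.7] gap 0.1
tip in scale frame from hinge: 2.6642132262310447 125.93442734354556 109.94647804777844
115 [461. 329. 117.] [ 0.7 -5.9 -0.3]
107 [463. 314. 125.] [ 1.  -7.3  0.5]
99 [466. 299. 131.] [ 1.2 -8.9  1.1]
91 [469. 282. 135.] [  1.5 -10.6   1.5]
83 [472. 265. 136.] [  1.8 -12.3   1.6]
75 [475. 247. 135.] [  2.1 -14.1   1.5]
67 [478. 226. 138.] [  2.4 -16.1   1.8]
59 [481. 209. 131.] [  2.7 -17.9   1.1]
51 [484. 192. 121.] [  3.  -19.6   0.1]
43 [487. 176. 109.] [  3.3 -21.2  -1.1]
35 [489. 162.  94.] [  3.5 -22.5  -2.6]
27 [491. 151.  78.] [  3.7 -23.7  -4.2]
19 [492. 142.  59.] [  3.8 -24.6  -6. ]
11 [493. 136.  40.] [  3.9 -25.2  -8. ]
3 [494. 133.  20.] [  4.  -25.5 -10. ]
```

>>> move_arm(
  motion="0.2 -2 0 0 0 0; 0.5 -4 0 0 0 0; 0.7 -5.9 0 0 0 0; 1 -7.3 0.4 0 0 0; 1.2 -8.9 1 0 0 0; 1.5 -10.6 1.4 0 0 0; 1.8 -12.3 1.5 0 0 0; 2.1 -14.1 1.5 0 0 0; 2.4 -16.1 1.6 0 0 0; 2.6 -17.2 1.3 0 0 0",
)

```text
time: 38.27
tool_pos: [483.1, 215.6, 138.1]
tcp_rot: [-90.0, 0.3, -170.5]
ft_force: [0.4, 0.8, 0.4]
finger_gap: -0.2
```

Run:
```python
from h import *
plan((481,209,131),(0,0,-1))
w=snap("side","s21")
cv2.imwrite("pics/s21.png",cv2.resize(w["image"][60:240,120:360],(800,600),interpolation=cv2.INTER_CUBIC))
```

```text
shift cm [-0.21 -0.66 -0.71] turn [ 0.   0.3 -0. ] at [483.1 215.6 138.1] [ -90.     0.3 -170.5] t 38.3 F [0.4 0.8 0.4] gap -0.2
```

View pics/s21.png

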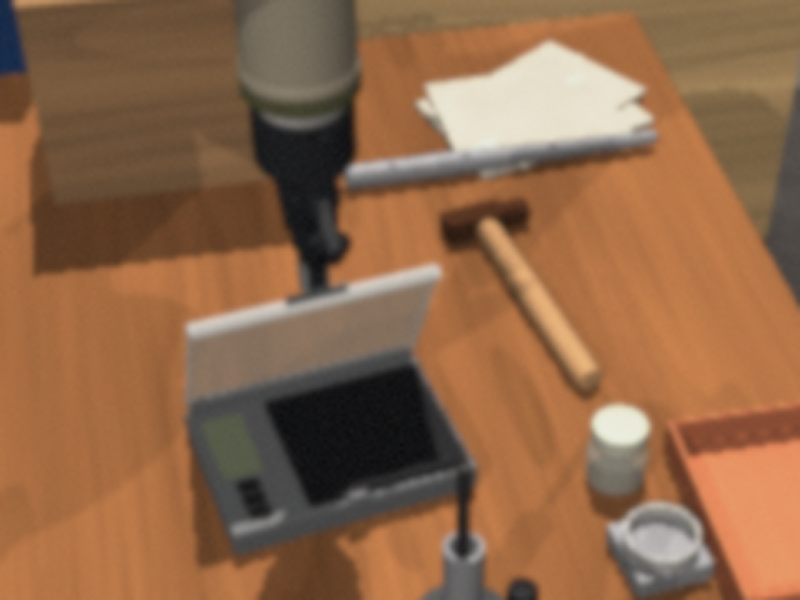

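>>> move_arm(
  motion="-0.1 -0.9 -0.7 0 0 0; 0.1 -2.4 -1.7 0 0 0; 0.4 -4 -2.9 0 0 0; 0.6 -5.4 -4.4 0 0 0; 0.7 -6.5 -6 0 0 0; 0.8 -7.4 -7.9 0 0 0; 0.9 -8 -9.4 0 0 0; 0.9 -8.2 -10.6 0 0 0; 0.9 -8.2 -11 0 0 0; 0.9 -8.2 -11 0 0 0",
)

```text
time: 39.15
tool_pos: [489.2, 135.1, 24.2]
tcp_rot: [-89.9, -0.1, -170.5]
ft_force: [-0.5, 0.5, 0.5]
finger_gap: 0.1
```

>>> move_arm(
  motion="0 0 -0.3 0 0 0; 0 0 -0.6 0 0 0; 0 0 -0.8 0 0 0; 0 0 -0.8 0 0 0",
)

```text
time: 39.48
tool_pos: [490.6, 135.2, 17.4]
tcp_rot: [-89.9, 0.1, -170.4]
ft_force: [1.5, 1.3, 1.0]
finger_gap: -0.1
```

>>> move_arm(
  motion="0 0 -0.2 0 0 0; 0 0 -0.4 0 0 0; 0 0 -0.4 0 0 0",
)

```text
time: 39.73
tool_pos: [490.0, 134.8, 13.0]
tcp_rot: [-89.9, 0.0, -170.5]
ft_force: [-0.8, 0.2, -0.8]
finger_gap: 0.2
```

>>> move_arm(
  motion="0 0 -0.2 0 0 0; 0 0 -0.3 0 0 0; 0 0 -0.3 0 0 0",
)

```text
time: 39.98
tool_pos: [490.2, 134.8, 10.6]
tcp_rot: [-89.9, 0.0, -170.5]
ft_force: [-2.6, -0.2, 7.7]
finger_gap: -0.0
```

>>> move_arm(
  motion="0 0 -0.2 0 0 0; 0 0 -0.2 0 0 0",
)

```text
time: 40.15
tool_pos: [490.4, 134.9, 10.2]
tcp_rot: [-89.9, 0.0, -170.5]
ft_force: [-10.2, -1.9, 23.7]
finger_gap: -0.2
```

>>> move_arm(
  motion="0 0 0.5 0 0 0; 0 0 1.5 0 0 0; 0 0 4 0 0 0; 0 0 7 0 0 0; 0 0 10 0 0 0; 0 0 13 0 0 0; -1 -2 17 0 0 0; -2 -5 20 0 0 0; -4 -8 22 0 0 0; -6 -11 23 0 0 0",
)

```text
time: 40.98
tool_pos: [431.0, 24.7, 241.5]
tcp_rot: [-89.9, 0.3, -170.4]
ft_force: [0.7, -0.9, 0.8]
finger_gap: -0.6
```

Run:
```python
from h import *
plan((490,135,30),(0,0,-1))
s=snap("side","s30");s0=load("side0");e=load("s7")
sx=np.array([.986,.165,0]);sy=np.array([-.165,.986,0]);H=np.array([472,263,36])
def st(d,p):
    u,v=proj(d,p).round().astype(int);return d["image"][v-1:v+2,u-1:u+2].reshape(-1,3).mean(0).round().tolist()
# platform point colour through the cover: tinted if shut, black if open ; sheet region when standing open: bench colour if gone
for n,x,r in(("plat",0,70),("plat2",40,50),("plat3",40,100)):
    p=H+sx*x-sy*r+[0,0,-2];print(n,"before",st(s0,p),"now",st(s,p))
for th in(.15,.5,1.,1.6,2.1):
    p=H+sx*70-sy*140*np.cos(th)+[0,0,140*np.sin(th)];print(th,"before",st(s0,p),"now",st(s,p),"tool",proj(s,p))
pin=np.array([577.8,-303.5]);
for n,p in(("knob closed",(554.9,-157.3,231)),("disc on mouth",(560,-232,197)),("old knob",(435,-336,231))):print(n,st(s0,p),st(s,p))
```

```text
shift cm [  5.9   11.03 -21.15] turn [ 0.1  0.3 -0. ] at [431.   24.7 241.5] [ -89.9    0.3 -170.4] t 41.0 F [ 0.7 -0.9  0.8] gap -0.6
plat before [44.0, 43.0, 44.0] now [173.0, 164.0, 159.0]
plat2 before [43.0, 42.0, 43.0] now [173.0, 164.0, 159.0]
plat3 before [46.0, 45.0, 46.0] now [173.0, 165.0, 160.0]
0.15 before [64.0, 64.0, 65.0] now [173.0, 165.0, 159.0] tool [250.5 192.7]
0.5 before [128.0, 130.0, 135.0] now [177.0, 172.0, 170.0] tool [248.5 176.5]
1.0 before [86.0, 116.0, 158.0] now [64.0, 108.0, 169.0] tool [242. 151.]
1.6 before [134.0, 154.0, 175.0] now [65.0, 109.0, 171.0] tool [231.6 126.9]
2.1 before [129.0, 145.0, 161.0] now [49.0, 83.0, 128.0] tool [223.8 118.7]
knob closed [60.0, 100.0, 155.0] [49.0, 49.0, 52.0]
disc on mouth [70.0, 72.0, 74.0] [195.0, 195.0, 198.0]
old knob [44.0, 43.0, 45.0] [44.0, 44.0, 45.0]
```

>>> move_arm(
  motion="-1 -3 2 0 0 0; -2 -7 3 0 0 0; -3 -11 5 0 0 0; -4 -15 7 0 0 0; -5 -19 7 0 0 0; -6 -23 7 0 0 0; -7 -27 7 0 0 0; -8 -31 7 0 0 0; -9 -34 7 0 0 0; -9 -34 7 0 0 0",
)

```text
time: 41.87
tool_pos: [337.4, -319.8, 307.0]
tcp_rot: [-89.9, -0.1, -170.8]
ft_force: [0.4, 0.0, -0.1]
finger_gap: 0.2
```

Run:
```python
from h import *
s=snap("side","s31");s0=load("s30");t=snap("top","t31")
sx=np.array([.986,.165,0]);sy=np.array([-.165,.986,0]);H=np.array([472,263,36])
print("change on cover",cv2.absdiff(s["image"],s0["image"])[160:235,170:265].mean())
m=(s["image"].min(2)>140).astype(np.uint8);m[:150]=0;m[240:]=0;m[:,:165]=0;m[:,275:]=0
n,l,stt,c=cv2.connectedComponentsWithStats(m);i=1+stt[1:,4].argmax()
cn=max(cv2.findContours((l==i).astype(np.uint8),0,2)[0],key=cv2.contourArea)
print("quad",cv2.approxPolyDP(cn,4,True)[:,0].tolist(),stt[i])
for th in(0,.05,.1,.2,.4):print(th,[proj(s,H+sx*x-sy*r*np.cos(th)+[0,0,r*np.sin(th)+3]).round().tolist() for x,r in((102,145),(-102,145),(-102,0),(102,0))])
g=cv2.cvtColor(t["image"],cv2.COLOR_BGR2GRAY);gs=cv2.cvtColor(s["image"],cv2.COLOR_BGR2GRAY)
def dark(d,g,p,z,w=10,th=62):
    u,v=proj(d,p).astype(int);q=(g[v-w:v+w+1,u-w:u+w+1]<th).astype(np.uint8)
    n,_,b,c=cv2.connectedComponentsWithStats(q)
    for i in range(1,n):
        if b[i,4]>15:print("dark",b[i,4],atz(d,*(c[i]+[u-w,v-w]),z))
dark(t,g,(554.9,-157.3,231),215);dark(s,gs,(554.9,-157.3,231),215)
t0=load("top0");print("top diff around stand",cv2.absdiff(t["image"],t0["image"])[180:220,250:295].mean(), "bystanders side", cv2.absdiff(s["image"],load("side0")["image"])[120:230,270:400].mean())
print(readout.sense()["tool_pos"].round())
im=s["image"][170:240,225:300];print(cv2.cvtColor(im,cv2.COLOR_BGR2GRAY)[10:66:4,20:50:3])
```

```text
change on cover 10.770058479532164
quad [[245, 166], [180, 180], [189, 215], [262, 197]] [ 180  164   83   54 2820]
0 [[262.0, 196.0], [190.0, 216.0], [176.0, 180.0], [244.0, 163.0]]
0.05 [[262.0, 194.0], [190.0, 214.0], [176.0, 180.0], [244.0, 163.0]]
0.1 [[262.0, 192.0], [190.0, 212.0], [176.0, 180.0], [244.0, 163.0]]
0.2 [[262.0, 188.0], [189.0, 208.0], [176.0, 180.0], [244.0, 163.0]]
0.4 [[261.0, 178.0], [187.0, 198.0], [176.0, 180.0], [244.0, 163.0]]
dark 202 [ 556.5 -150.8  215. ]
dark 96 [ 554.7 -155.7  215. ]
top diff around stand 5.942962962962963 bystanders side 5.708461538461538
[ 339. -316.  307.]
[[168 166 184 136 114 114 124 122 119 112]
 [168 167 168 183 122 111 116 121 120 119]
 [168 168 168 171 177 115 112 115 122 121]
 [168 168 168 169 176 162 112 112 117 123]
 [168 167 168 168 168 183 134 111 109 122]
 [169 163 149 130  92  77 107 113 121 121]
 [110  97  82  72  43  38 101 124 122 119]
 [ 66  66  67  69  43  41 119 129 122 120]
 [ 71  73  72  78  44  50 118 132 126 122]
 [ 87  94 109 127  69  71 123 128 129 121]
 [126 131 127 143  75  72 140 125 131 116]
 [122 129 132 137  44  55 125 129 122 116]
 [120 126 126 100 101 112 101 110 114 116]
 [130 126 125  88  96  94  79 108 115 113]]
```

>>> move_arm(
  motion="0 0 0 0 0 0; 0 0 0 0 0 0; 0 0 0 0 0 0; 0 0 0 0 0 0; 0 0 0 0 0 0; 0 0 0 0 0 0",
)

```text
time: 42.47
tool_pos: [340.7, -314.2, 307.9]
tcp_rot: [-89.9, 0.0, -170.4]
ft_force: [0.5, 0.4, -0.1]
finger_gap: 0.2
```

Run:
```python
from h import *
s=snap("side","s32");g=s["image"]
m=(g.min(2)>140).astype(np.uint8);m[:150]=0;m[240:]=0;m[:,:165]=0;m[:,275:]=0
n,l,st,c=cv2.connectedComponentsWithStats(m);print(st[1+st[1:,4].argmax()])
print("rod",[g[int(v),int(u)].tolist() for u,v in(proj(s,(554,-7,z)) for z in(115,135,155))])
print(r.hand_in())
```

```text
[ 182  164   81   54 2753]
rod [[32, 40, 52], [26, 33, 46], [26, 27, 30]]
the job is handed in; nothing more can be done
None
```

The furnace is charged and the job is handed in at about 42 s of robot time. I stood the rod in its stand and dropped all three silver sticks that were present end-down into the crucible. I then swung the lid to its stop and pressed the scale's cover shut.

**Last checks**
- **Sticks:** the wrist picture showed all three standing inside the crucible before the lid was closed.
- **Lid:** pushing met about 10 N, which I took as the stop. In the side view the knob was within about 2 mm of its closed position. The top view put it about 7 mm off; I took that for its shadow in the measurement and did not resolve it.
- **Cover:** I pressed with about 24 N. The side view shows its edge at the shut position, and it stayed there after I let go. The catch's click itself could not be seen or felt separately.
- **Rod:** the last side image is dark at the points just above the stand's mouth where the rod should be, so it is still standing there.
- **Other things on the bench:** I never went near them, but I checked only by a rough image comparison, not one by one.

**What went wrong:** my first grasp of a stick closed on nothing. In the pictures the fingertips sit roughly 25 mm behind the reported tool point. The stick was undisturbed, and gripping lower worked. I saw no sign of a grip slackening, and the stand was where I expected it when I placed the rod.

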